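# Grade the mixed clasp balls and count the big ones

## Task

Slide a grey stock box well in under each of the three outlets of the bar grader, then tip all the mixed brass balls from the scoop into the hopper while the gate is shut, and hold the gate lever over towards the bars until the last ball has run down, letting it spring back. When every ball lies in the box of its own lane, set the box with the largest balls on the middle of the scale's platform; leave the other two boxes under their outlets with their balls in them and the scoop upright on its cork mat, and do not disturb the weight, the jar and the tape.

Things in the scene. Friction and masses are not known exactly. Their poses are not given: they have to be found in the camera images.
- grader: Aluminium bar grader, fixed. Origin on the bench under its deck; z up, deck runs downhill to -y, lanes run out to -x. Extent x -0.165 to 0.095, y -0.205 to 0.27, top z 0.28 (hopper) and lever. Deck of 8 mm bars, gaps widening by steps from 12 to 24 mm over 208 mm: 14 mm balls drop in the first third, 20 mm in the last half, 26 mm run off the end; each into its lane, ending in an outlet in front.
- bay_small (a point): Point on the bench under the small-ball outlet (nearest the hopper), where a box's centre belongs, its long side along grader x. The outlets are gaps 40 mm wide on one common front plate edge at grader x = -0.162, its underside 46 mm above the bench, walls on it up to z 0.085: put the box down further out and slide it in. There it reaches 18 mm under the edge, 3 mm short of a stop rail.
- bay_medium (a point): The same for the medium-ball outlet (the middle one), 97 mm from bay_small.
- bay_large (a point): The same for the large-ball outlet (furthest from the hopper), 98 mm from bay_medium. The bays lie in a row along grader y at grader x = -0.200.
- hopper (a point): Centre of the hopper's floor, axes as the grader's. Floor 70 mm (x) by 120 mm (y), falling 12 degrees to the gate at its -y end. Upright walls to about 40 mm above this point, then 45 degree flares on three sides up to 70 mm above it: the mouth is 124 mm wide in x and goes from the upright gate plate at y -0.060 (with a guard, top 79 mm above this point) to y +0.085.
- lever (a joint): Gate lever on the front (-x) side of the hopper's lower end, spring-centred (0.9 N m/rad: 5 to 6 N at the knob for 0.5 rad), -0.55 to 0.55 rad, 0 = upright. Positive = knob tilted to grader -y (downhill, to the bars): this raises the gate, 34 mm at 0.5; at 0 shut, at less pushed further down. The balls run out and into the boxes in 1 to 3 s.
- lever_knob (a point): Centre of the lever's black 26 mm ball knob, 88 mm above its pivot and 302 mm above the bench; pivot axis along grader x. Free space round the knob; the nearest flare edge is 35 mm to +x and 28 mm lower.
- scoop: Open-nosed steel scoop, 138 mm long (x), 64 mm wide (y), upright sides 30 mm high, 3 mm sheet, 0.2 kg, 0.5 kg with balls. Origin under the middle of its flat 112 mm floor, within 10 mm of the balance point. Nose at +x: the floor rises 20 degrees over the last 25 mm to a lip 11 mm high at x = 0.080; closed at x = -0.059. Grip across the 64 mm sides. It empties when nose-down by 50 degrees.
- mat: Cork mat, 180 (x) by 110 (y) by 2 mm, fixed; origin on the bench under its centre. The scoop's place.
- box1: Open grey plastic stock box, 112 mm (x) by 64 mm (y) by 40 mm high, 3 mm walls and floor, 0.16 kg; origin under its centre; the three are alike. Grip it across the 64 mm width.
- box2: Open grey plastic stock box, 112 mm (x) by 64 mm (y) by 40 mm high, 3 mm walls and floor, 0.16 kg; origin under its centre; the three are alike. Grip it across the 64 mm width.
- box3: Open grey plastic stock box, 112 mm (x) by 64 mm (y) by 40 mm high, 3 mm walls and floor, 0.16 kg; origin under its centre; the three are alike. Grip it across the 64 mm width.
- small1_center (a point): Centre of a small solid brass clasp ball, 14 mm diameter. May be absent.
- small2_center (a point): Centre of a small solid brass clasp ball, 14 mm diameter. May be absent.
- small3_center (a point): Centre of a small solid brass clasp ball, 14 mm diameter. May be absent.
- medium1_center (a point): Centre of a medium solid brass clasp ball, 20 mm diameter. May be absent.
- medium2_center (a point): Centre of a medium solid brass clasp ball, 20 mm diameter. May be absent.
- medium3_center (a point): Centre of a medium solid brass clasp ball, 20 mm diameter. May be absent.
- large1_center (a point): Centre of a large solid brass clasp ball, 26 mm diameter. May be absent.
- large2_center (a point): Centre of a large solid brass clasp ball, 26 mm diameter. May be absent.
- platform (a point): Centre of the top of the counting scale's steel platform, 130 (x) by 150 (y) mm, 55 mm above the bench; axes as the scale's, whose 160 mm wide body reaches from x -0.13 (display side) to +0.07 with its top 42 mm high. Fixed.
- weight_bar: Bystander: black steel pattern weight, 35 by 180 by 30 mm.
- jar: Bystander: small jar, 60 mm wide, 85 mm high.
- tape_roll: Bystander: roll of paper tape, 90 mm wide, 25 mm high.
Things that resemble listed ones, but are neither listed nor needed, are in the scene too. Several things have the shape of the mat; the one meant has the colours described above. What is shaped like the box3 but orange is not meant.

How it is judged (in metres and radians):
On the way, in this order (a step that is already met when the one before it is completed fails the run):
1. a box stands under each of the three outlets (((horizontal distance between box1 and bay_small below 0.018 m and height (world z) of box1 below 0.006 m and angle between the x axis of box1 and the x axis of grader, either way round below 0.2 rad) or (horizontal distance between box2 and bay_small below 0.018 m and height (world z) of box2 below 0.006 m and angle between the x axis of box2 and the x axis of grader, either way round below 0.2 rad) or (horizontal distance between box3 and bay_small below 0.018 m and height (world z) of box3 below 0.006 m and angle between the x axis of box3 and the x axis of grader, either way round below 0.2 rad)) and ((horizontal distance between box1 and bay_medium below 0.018 m and height (world z) of box1 below 0.006 m and angle between the x axis of box1 and the x axis of grader, either way round below 0.2 rad) or (horizontal distance between box2 and bay_medium below 0.018 m and height (world z) of box2 below 0.006 m and angle between the x axis of box2 and the x axis of grader, either way round below 0.2 rad) or (horizontal distance between box3 and bay_medium below 0.018 m and height (world z) of box3 below 0.006 m and angle between the x axis of box3 and the x axis of grader, either way round below 0.2 rad)) and ((horizontal distance between box1 and bay_large below 0.018 m and height (world z) of box1 below 0.006 m and angle between the x axis of box1 and the x axis of grader, either way round below 0.2 rad) or (horizontal distance between box2 and bay_large below 0.018 m and height (world z) of box2 below 0.006 m and angle between the x axis of box2 and the x axis of grader, either way round below 0.2 rad) or (horizontal distance between box3 and bay_large below 0.018 m and height (world z) of box3 below 0.006 m and angle between the x axis of box3 and the x axis of grader, either way round below 0.2 rad))), for 0.2 s.
2. all the balls lie in the hopper, the gate shut (x of small1_center in the frame of hopper between -0.04 and 0.04 m and y of small1_center in the frame of hopper between -0.064 and 0.064 m and z of small1_center in the frame of hopper between -0.02 and 0.06 m and x of small2_center in the frame of hopper between -0.04 and 0.04 m and y of small2_center in the frame of hopper between -0.064 and 0.064 m and z of small2_center in the frame of hopper between -0.02 and 0.06 m and x of small3_center in the frame of hopper between -0.04 and 0.04 m and y of small3_center in the frame of hopper between -0.064 and 0.064 m and z of small3_center in the frame of hopper between -0.02 and 0.06 m and x of medium1_center in the frame of hopper between -0.04 and 0.04 m and y of medium1_center in the frame of hopper between -0.064 and 0.064 m and z of medium1_center in the frame of hopper between -0.02 and 0.06 m and x of medium2_center in the frame of hopper between -0.04 and 0.04 m and y of medium2_center in the frame of hopper between -0.064 and 0.064 m and z of medium2_center in the frame of hopper between -0.02 and 0.06 m and x of medium3_center in the frame of hopper between -0.04 and 0.04 m and y of medium3_center in the frame of hopper between -0.064 and 0.064 m and z of medium3_center in the frame of hopper between -0.02 and 0.06 m and x of large1_center in the frame of hopper between -0.04 and 0.04 m and y of large1_center in the frame of hopper between -0.064 and 0.064 m and z of large1_center in the frame of hopper between -0.02 and 0.06 m and x of large2_center in the frame of hopper between -0.04 and 0.04 m and y of large2_center in the frame of hopper between -0.064 and 0.064 m and z of large2_center in the frame of hopper between -0.02 and 0.06 m and value of joint lever below 0.1 rad), for 0.2 s.
3. the lever is held over towards the bars (beyond 0.4 rad, half a second) (value of joint lever above 0.4 rad), for 0.5 s.
4. the lever has sprung back and every ball lies in the box under its own lane (value of joint lever between -0.08 and 0.08 rad and ((horizontal distance between box1 and bay_small below 0.018 m and height (world z) of box1 below 0.006 m and angle between the x axis of box1 and the x axis of grader, either way round below 0.2 rad and (x of small1_center in the frame of box1 between -0.055 and 0.055 m and y of small1_center in the frame of box1 between -0.031 and 0.031 m and z of small1_center in the frame of box1 between 0 and 0.036 m) and (x of small2_center in the frame of box1 between -0.055 and 0.055 m and y of small2_center in the frame of box1 between -0.031 and 0.031 m and z of small2_center in the frame of box1 between 0 and 0.036 m) and (x of small3_center in the frame of box1 between -0.055 and 0.055 m and y of small3_center in the frame of box1 between -0.031 and 0.031 m and z of small3_center in the frame of box1 between 0 and 0.036 m)) or (horizontal distance between box2 and bay_small below 0.018 m and height (world z) of box2 below 0.006 m and angle between the x axis of box2 and the x axis of grader, either way round below 0.2 rad and (x of small1_center in the frame of box2 between -0.055 and 0.055 m and y of small1_center in the frame of box2 between -0.031 and 0.031 m and z of small1_center in the frame of box2 between 0 and 0.036 m) and (x of small2_center in the frame of box2 between -0.055 and 0.055 m and y of small2_center in the frame of box2 between -0.031 and 0.031 m and z of small2_center in the frame of box2 between 0 and 0.036 m) and (x of small3_center in the frame of box2 between -0.055 and 0.055 m and y of small3_center in the frame of box2 between -0.031 and 0.031 m and z of small3_center in the frame of box2 between 0 and 0.036 m)) or (horizontal distance between box3 and bay_small below 0.018 m and height (world z) of box3 below 0.006 m and angle between the x axis of box3 and the x axis of grader, either way round below 0.2 rad and (x of small1_center in the frame of box3 between -0.055 and 0.055 m and y of small1_center in the frame of box3 between -0.031 and 0.031 m and z of small1_center in the frame of box3 between 0 and 0.036 m) and (x of small2_center in the frame of box3 between -0.055 and 0.055 m and y of small2_center in the frame of box3 between -0.031 and 0.031 m and z of small2_center in the frame of box3 between 0 and 0.036 m) and (x of small3_center in the frame of box3 between -0.055 and 0.055 m and y of small3_center in the frame of box3 between -0.031 and 0.031 m and z of small3_center in the frame of box3 between 0 and 0.036 m))) and ((horizontal distance between box1 and bay_medium below 0.018 m and height (world z) of box1 below 0.006 m and angle between the x axis of box1 and the x axis of grader, either way round below 0.2 rad and (x of medium1_center in the frame of box1 between -0.055 and 0.055 m and y of medium1_center in the frame of box1 between -0.031 and 0.031 m and z of medium1_center in the frame of box1 between 0 and 0.036 m) and (x of medium2_center in the frame of box1 between -0.055 and 0.055 m and y of medium2_center in the frame of box1 between -0.031 and 0.031 m and z of medium2_center in the frame of box1 between 0 and 0.036 m) and (x of medium3_center in the frame of box1 between -0.055 and 0.055 m and y of medium3_center in the frame of box1 between -0.031 and 0.031 m and z of medium3_center in the frame of box1 between 0 and 0.036 m)) or (horizontal distance between box2 and bay_medium below 0.018 m and height (world z) of box2 below 0.006 m and angle between the x axis of box2 and the x axis of grader, either way round below 0.2 rad and (x of medium1_center in the frame of box2 between -0.055 and 0.055 m and y of medium1_center in the frame of box2 between -0.031 and 0.031 m and z of medium1_center in the frame of box2 between 0 and 0.036 m) and (x of medium2_center in the frame of box2 between -0.055 and 0.055 m and y of medium2_center in the frame of box2 between -0.031 and 0.031 m and z of medium2_center in the frame of box2 between 0 and 0.036 m) and (x of medium3_center in the frame of box2 between -0.055 and 0.055 m and y of medium3_center in the frame of box2 between -0.031 and 0.031 m and z of medium3_center in the frame of box2 between 0 and 0.036 m)) or (horizontal distance between box3 and bay_medium below 0.018 m and height (world z) of box3 below 0.006 m and angle between the x axis of box3 and the x axis of grader, either way round below 0.2 rad and (x of medium1_center in the frame of box3 between -0.055 and 0.055 m and y of medium1_center in the frame of box3 between -0.031 and 0.031 m and z of medium1_center in the frame of box3 between 0 and 0.036 m) and (x of medium2_center in the frame of box3 between -0.055 and 0.055 m and y of medium2_center in the frame of box3 between -0.031 and 0.031 m and z of medium2_center in the frame of box3 between 0 and 0.036 m) and (x of medium3_center in the frame of box3 between -0.055 and 0.055 m and y of medium3_center in the frame of box3 between -0.031 and 0.031 m and z of medium3_center in the frame of box3 between 0 and 0.036 m))) and ((horizontal distance between box1 and bay_large below 0.018 m and height (world z) of box1 below 0.006 m and angle between the x axis of box1 and the x axis of grader, either way round below 0.2 rad and (x of large1_center in the frame of box1 between -0.055 and 0.055 m and y of large1_center in the frame of box1 between -0.031 and 0.031 m and z of large1_center in the frame of box1 between 0 and 0.036 m) and (x of large2_center in the frame of box1 between -0.055 and 0.055 m and y of large2_center in the frame of box1 between -0.031 and 0.031 m and z of large2_center in the frame of box1 between 0 and 0.036 m)) or (horizontal distance between box2 and bay_large below 0.018 m and height (world z) of box2 below 0.006 m and angle between the x axis of box2 and the x axis of grader, either way round below 0.2 rad and (x of large1_center in the frame of box2 between -0.055 and 0.055 m and y of large1_center in the frame of box2 between -0.031 and 0.031 m and z of large1_center in the frame of box2 between 0 and 0.036 m) and (x of large2_center in the frame of box2 between -0.055 and 0.055 m and y of large2_center in the frame of box2 between -0.031 and 0.031 m and z of large2_center in the frame of box2 between 0 and 0.036 m)) or (horizontal distance between box3 and bay_large below 0.018 m and height (world z) of box3 below 0.006 m and angle between the x axis of box3 and the x axis of grader, either way round below 0.2 rad and (x of large1_center in the frame of box3 between -0.055 and 0.055 m and y of large1_center in the frame of box3 between -0.031 and 0.031 m and z of large1_center in the frame of box3 between 0 and 0.036 m) and (x of large2_center in the frame of box3 between -0.055 and 0.055 m and y of large2_center in the frame of box3 between -0.031 and 0.031 m and z of large2_center in the frame of box3 between 0 and 0.036 m)))), for 0.2 s.
At the end, for the whole second after the job is handed in: Box with all large balls level on the platform, centre within 40 mm of its centre; boxes with all small and all medium balls on the bench in their bays (within 18 mm and 0.2 rad); lever upright; scoop upright on the mat, within 35 mm of its centre (value of joint lever between -0.08 and 0.08 rad and ((horizontal distance between box1 and bay_small below 0.018 m and height (world z) of box1 below 0.006 m and angle between the x axis of box1 and the x axis of grader, either way round below 0.2 rad and (x of small1_center in the frame of box1 between -0.055 and 0.055 m and y of small1_center in the frame of box1 between -0.031 and 0.031 m and z of small1_center in the frame of box1 between 0 and 0.036 m) and (x of small2_center in the frame of box1 between -0.055 and 0.055 m and y of small2_center in the frame of box1 between -0.031 and 0.031 m and z of small2_center in the frame of box1 between 0 and 0.036 m) and (x of small3_center in the frame of box1 between -0.055 and 0.055 m and y of small3_center in the frame of box1 between -0.031 and 0.031 m and z of small3_center in the frame of box1 between 0 and 0.036 m)) or (horizontal distance between box2 and bay_small below 0.018 m and height (world z) of box2 below 0.006 m and angle between the x axis of box2 and the x axis of grader, either way round below 0.2 rad and (x of small1_center in the frame of box2 between -0.055 and 0.055 m and y of small1_center in the frame of box2 between -0.031 and 0.031 m and z of small1_center in the frame of box2 between 0 and 0.036 m) and (x of small2_center in the frame of box2 between -0.055 and 0.055 m and y of small2_center in the frame of box2 between -0.031 and 0.031 m and z of small2_center in the frame of box2 between 0 and 0.036 m) and (x of small3_center in the frame of box2 between -0.055 and 0.055 m and y of small3_center in the frame of box2 between -0.031 and 0.031 m and z of small3_center in the frame of box2 between 0 and 0.036 m)) or (horizontal distance between box3 and bay_small below 0.018 m and height (world z) of box3 below 0.006 m and angle between the x axis of box3 and the x axis of grader, either way round below 0.2 rad and (x of small1_center in the frame of box3 between -0.055 and 0.055 m and y of small1_center in the frame of box3 between -0.031 and 0.031 m and z of small1_center in the frame of box3 between 0 and 0.036 m) and (x of small2_center in the frame of box3 between -0.055 and 0.055 m and y of small2_center in the frame of box3 between -0.031 and 0.031 m and z of small2_center in the frame of box3 between 0 and 0.036 m) and (x of small3_center in the frame of box3 between -0.055 and 0.055 m and y of small3_center in the frame of box3 between -0.031 and 0.031 m and z of small3_center in the frame of box3 between 0 and 0.036 m))) and ((horizontal distance between box1 and bay_medium below 0.018 m and height (world z) of box1 below 0.006 m and angle between the x axis of box1 and the x axis of grader, either way round below 0.2 rad and (x of medium1_center in the frame of box1 between -0.055 and 0.055 m and y of medium1_center in the frame of box1 between -0.031 and 0.031 m and z of medium1_center in the frame of box1 between 0 and 0.036 m) and (x of medium2_center in the frame of box1 between -0.055 and 0.055 m and y of medium2_center in the frame of box1 between -0.031 and 0.031 m and z of medium2_center in the frame of box1 between 0 and 0.036 m) and (x of medium3_center in the frame of box1 between -0.055 and 0.055 m and y of medium3_center in the frame of box1 between -0.031 and 0.031 m and z of medium3_center in the frame of box1 between 0 and 0.036 m)) or (horizontal distance between box2 and bay_medium below 0.018 m and height (world z) of box2 below 0.006 m and angle between the x axis of box2 and the x axis of grader, either way round below 0.2 rad and (x of medium1_center in the frame of box2 between -0.055 and 0.055 m and y of medium1_center in the frame of box2 between -0.031 and 0.031 m and z of medium1_center in the frame of box2 between 0 and 0.036 m) and (x of medium2_center in the frame of box2 between -0.055 and 0.055 m and y of medium2_center in the frame of box2 between -0.031 and 0.031 m and z of medium2_center in the frame of box2 between 0 and 0.036 m) and (x of medium3_center in the frame of box2 between -0.055 and 0.055 m and y of medium3_center in the frame of box2 between -0.031 and 0.031 m and z of medium3_center in the frame of box2 between 0 and 0.036 m)) or (horizontal distance between box3 and bay_medium below 0.018 m and height (world z) of box3 below 0.006 m and angle between the x axis of box3 and the x axis of grader, either way round below 0.2 rad and (x of medium1_center in the frame of box3 between -0.055 and 0.055 m and y of medium1_center in the frame of box3 between -0.031 and 0.031 m and z of medium1_center in the frame of box3 between 0 and 0.036 m) and (x of medium2_center in the frame of box3 between -0.055 and 0.055 m and y of medium2_center in the frame of box3 between -0.031 and 0.031 m and z of medium2_center in the frame of box3 between 0 and 0.036 m) and (x of medium3_center in the frame of box3 between -0.055 and 0.055 m and y of medium3_center in the frame of box3 between -0.031 and 0.031 m and z of medium3_center in the frame of box3 between 0 and 0.036 m))) and ((horizontal distance between box1 and platform below 0.04 m and height (world z) of box1 between 0.05 and 0.062 m and angle between box1's own z axis and vertical below 0.05 rad and linear speed of box1 below 0.02 m/s and (x of large1_center in the frame of box1 between -0.055 and 0.055 m and y of large1_center in the frame of box1 between -0.031 and 0.031 m and z of large1_center in the frame of box1 between 0 and 0.036 m) and (x of large2_center in the frame of box1 between -0.055 and 0.055 m and y of large2_center in the frame of box1 between -0.031 and 0.031 m and z of large2_center in the frame of box1 between 0 and 0.036 m)) or (horizontal distance between box2 and platform below 0.04 m and height (world z) of box2 between 0.05 and 0.062 m and angle between box2's own z axis and vertical below 0.05 rad and linear speed of box2 below 0.02 m/s and (x of large1_center in the frame of box2 between -0.055 and 0.055 m and y of large1_center in the frame of box2 between -0.031 and 0.031 m and z of large1_center in the frame of box2 between 0 and 0.036 m) and (x of large2_center in the frame of box2 between -0.055 and 0.055 m and y of large2_center in the frame of box2 between -0.031 and 0.031 m and z of large2_center in the frame of box2 between 0 and 0.036 m)) or (horizontal distance between box3 and platform below 0.04 m and height (world z) of box3 between 0.05 and 0.062 m and angle between box3's own z axis and vertical below 0.05 rad and linear speed of box3 below 0.02 m/s and (x of large1_center in the frame of box3 between -0.055 and 0.055 m and y of large1_center in the frame of box3 between -0.031 and 0.031 m and z of large1_center in the frame of box3 between 0 and 0.036 m) and (x of large2_center in the frame of box3 between -0.055 and 0.055 m and y of large2_center in the frame of box3 between -0.031 and 0.031 m and z of large2_center in the frame of box3 between 0 and 0.036 m))) and horizontal distance between scoop and mat below 0.035 m and angle between scoop's own z axis and vertical below 0.08 rad and height (world z) of scoop below 0.008 m and linear speed of scoop below 0.02 m/s); the robot touches nothing.
It fails at once if the weight is shifted more than 25 mm (distance of weight_bar from where it was at the start of the episode above 0.025 m).
It fails at once if the jar is shifted more than 25 mm (distance of jar from where it was at the start of the episode above 0.025 m).
It fails at once if the tape is shifted more than 25 mm (distance of tape_roll from where it was at the start of the episode above 0.025 m).
Of small2, small3, medium2, medium3, large2 only 1 to 5 are there at a start; the rules pass over those that are not, and their reading is None.
At some moment in a run one of scoop may be knocked a few centimetres aside while the robot is not near it.
It also fails if it takes over 210 s, if anything falls off the work surface, if the arm or the gripper's body presses on something with over 40 N, if the wrist force passes 120 N, or if a joint passes its speed limit or range.

## Robot

A 6-joint arm with a two-finger parallel gripper is mounted at the origin on the work surface. World frame = base frame: x ahead of the robot, y to its left, z up, the work surface at z = 0. Lengths are in m, angles in degrees, forces in N, time in s.
With the tool pointing down it reaches from about 0.4 to 0.825 m from the base axis. Payload 7 kg.
Tool frame: the origin (TCP) lies on the centre line of the jaws, within the pads' length; the fingertips stand 8 mm ahead of it and the grasp point (between the pads) lies 11 mm behind it; z points along the fingers, y is the line along which they close (so a half turn about z gives the same grasp; the last joint's range is limited). The gripper opens to 88 mm and grips with 3 to 60 N. Pads are 19 mm wide; open, the fingers measure 130 mm over their backs; the gripper's body (78 mm by 193 mm) begins 47 mm behind the grasp point.
Start: joints at [92.825, 20.546, 0.682, 0, -70.136, -16.507], TCP at [0.16, 0.656, 0.235] pointing down, gripper open.
Joint ranges: [-176.03, 176.03], [-82.01, 121.73], [-58.28, 71.71], [-173.87, 95.51], [-174.79, -0.11], [-173.66, 173.66]. Speed limits (degrees/s): [136.94, 136.94, 172.46, 180, 180, 180].

## Interface

Orientations are given as [roll, pitch, yaw] about the fixed x, y, z axes, in that order (R = Rz(yaw) Ry(pitch) Rx(roll)).
In Python, from plant import ctrl, vision gives the robot as it stands. The module is installed in compiled form; this text tells all that it offers.
- The arm moves only by the tool move_arm, never from a script. Its argument "moves" is one flat list of numbers, 7 for each row, row after row: the finger opening in cm, from 0 to 8.76, then the shift along the tool's x, y, z in cm, then the turn, a rotation vector about the tool's x, y, z in rad. A call has 1 to 8 rows; each row shifts and turns the commanded pose from where the row before left it, along the tool's axes as they then stand; what a row does not reach is not made up. A row lasts 1/10 s, in which the tool goes at most 50 mm and 8.59 degrees, less where a joint would pass 70% of its speed; a pose out of reach is approached as far as the arm can. A call with a gripper value outside its range is refused whole. The fingers move at their own pace and stop on an object; the grip force is fixed at half the most. Time passes only in rows, so rows that do not move let the fingers close. It gives the time, the measured TCP pose, the force, the opening and the grip force at its end, in the units of the state.
- ctrl.get_obs(): the state, without advancing time (a new reading comes with each control period).
- vision.snapshot(name): name is "side" or "top"; returns (picture, depth): 480x640x3 uint8, red, green, blue; 480x640 float32, m along the optical axis (not along the pixel's ray), 0 where there is no reading.
- vision.camera_model(name): a dict with "vertical_fov" (degrees; the focal length in pixels is half the picture's height over the tangent of half this angle, whatever the lens; pixels are square), "cx", "cy" (the principal point, pixels), "D" ([k1, k2, p1, p2, k3] as OpenCV has them; the pictures are not rectified), "cam_to_world" (4x4, takes a point from camera to world coordinates). Camera axes: x right, y down, z forward; pixel columns grow to the right and rows downward; lengths in m; the calibration is good to about 2 mm. A picture is of the moment at which its call begins. camera_model takes no time and is no camera call.
- ctrl.close_job(): hands the job in; it is judged then, once.
The state is a dict: "clock": time; "joint_pos": joint angles; "qvel": joint speeds; "tau": joint torques, N m; "tool_pos": TCP position; "orientation": TCP orientation; "force": force on the tool from outside, world axes, zero at the start; "moment": the same for the moment, N m; "opening": finger opening in m; "gripper_force": force on a finger pad.
Only numpy, scipy, OpenCV 4.12 (cv2) and the standard library are available. Lean on these libraries where they do the work, as an engineer would, in place of code of your own. Each camera call takes 0.05 s, during which the arm holds its last target. There are 200 camera calls.

## Working session

There is one attempt and no reset: what is moved stays moved. The work goes in short steps, Python scripts to look and compute and a tool call to move; the robot and the scene stay as the last step left them, time stands still between calls to the robot, and variables do not carry over. Pictures are saved under pics/ and viewed, at most 14 in all, crops included, and the job is handed in when it is done.

Besides the shell and the picture viewer there is one more tool, called after ">>>" as name(argument=value, ...) on one line, values as JSON. move_arm: Moves the arm, as the interface text tells. Its arguments: {"type":"object","properties":{"moves":{"type":"array"}},"required":["moves"]}

```bash
mkdir -p pics; cat > h.py <<'E'
import numpy as np, cv2
from plant import ctrl, vision
from scipy.spatial.transform import Rotation as R
def snap(n,f=None):
    im,d=vision.snapshot(n)
    if f: cv2.imwrite('pics/'+f,cv2.cvtColor(im,cv2.COLOR_RGB2BGR)); np.savez('pics/'+n,im=im,d=d)
    return im,d
def load(n):
    z=np.load('pics/'+n+'.npz'); return z['im'],z['d']
def cloud(n,d):
    m=vision.camera_model(n); f=240/np.tan(np.radians(m['vertical_fov']/2))
    K=np.array([[f,0,m['cx']],[0,f,m['cy']],[0,0,1.]])
    v,u=np.mgrid[0:480,0:640]
    p=cv2.undistortPoints(np.stack([u,v],-1).reshape(-1,1,2).astype(np.float64),K,np.array(m['D'],float)).reshape(480,640,2)
    P=np.dstack([p*d[...,None],d]); T=np.array(m['cam_to_world'])
    return P@T[:3,:3].T+T[:3,3]
def ray(n,u,v,z):
    m=vision.camera_model(n); f=240/np.tan(np.radians(m['vertical_fov']/2))
    K=np.array([[f,0,m['cx']],[0,f,m['cy']],[0,0,1.]])
    p=cv2.undistortPoints(np.array([[[u,v]]],float),K,np.array(m['D'],float))[0,0]
    T=np.array(m['cam_to_world']); r=T[:3,:3]@np.array([p[0],p[1],1]); return T[:3,3]+r*(z-T[2,3])/r[2]
E
python3 - <<'E'
from h import *
for n in('top','side'):
    im,d=snap(n,n+'0.png'); print(n,np.round(vision.camera_model(n)['cam_to_world'],3).tolist(),(d>0).mean())
print(ctrl.get_obs())
E
```

```text
top [[-0.017, -0.983, 0.185, 0.221], [-0.999, 0.022, 0.025, -0.009], [-0.028, -0.184, -0.982, 1.712], [0.0, 0.0, 0.0, 1.0]] 0.996162109375
side [[-0.988, -0.102, 0.113, 0.289], [-0.151, 0.737, -0.658, 1.102], [-0.016, -0.668, -0.744, 1.448], [0.0, 0.0, 0.0, 1.0]] 0.9940885416666667
{'clock': 0.1, 'joint_pos': array([ 9.28248362e+01,  2.05873025e+01,  6.40075878e-01, -1.68344573e-02,
       -7.01353512e+01, -1.65081091e+01]), 'qvel': array([ 0.03645386, -0.05233612,  0.1387772 ,  0.07164113, -0.12158088,
       -0.013704  ]), 'tau': array([-1.60084932e-03, -5.84162664e+01,  2.93750632e+01,  7.01546788e+00,
        1.00995332e-02, -4.62862806e-05]), 'tool_pos': array([0.15958982, 0.65543941, 0.23372752]), 'orientation': array([ 1.79916329e+02, -8.29256268e-03, -1.36889985e+01]), 'force': array([ 0.73734746,  0.5161633 , -0.66759982]), 'moment': array([-0.01027424,  0.00494308, -0.0422499 ]), 'gripper_force': 0.0, 'opening': 0.08743220041277525}
```

View pics/top0.png

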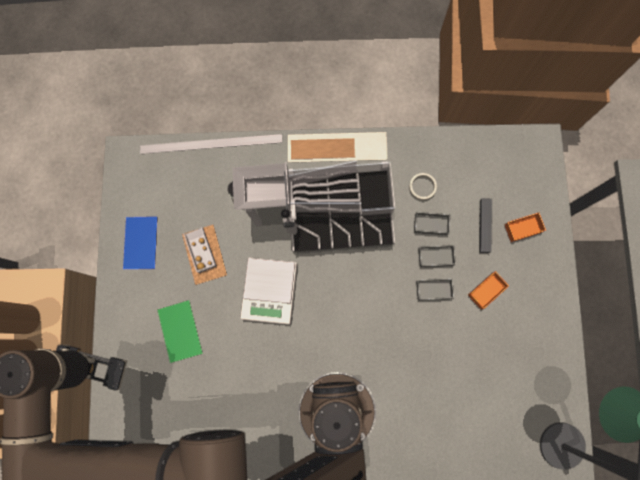

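View pics/side0.png

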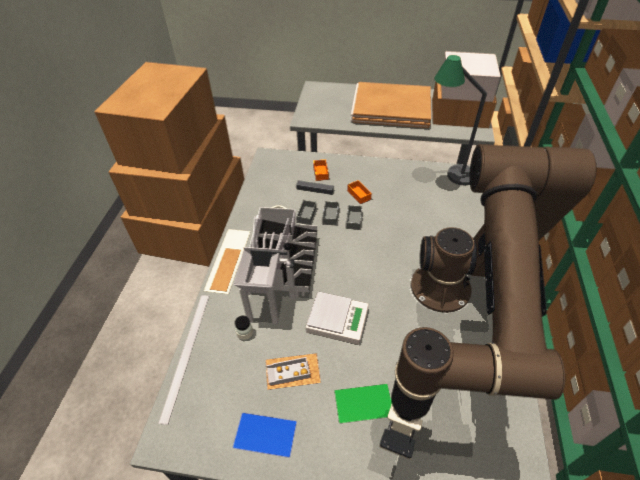

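```bash
python3 - <<'E'
from h import *
im,d=load('top'); P=cloud('top',d)
c=im[125:255,225:405]; cv2.imwrite('pics/c1.png',cv2.cvtColor(cv2.resize(c,None,fx=4.4,fy=4.4,interpolation=cv2.INTER_CUBIC),cv2.COLOR_RGB2BGR))
print('bench z',np.median(P[340:380,400:500,2]))
def rect(box,z0,z1,name):
    u0,u1,v0,v1=box; Q=P[v0:v1,u0:u1].reshape(-1,3); Q=Q[(Q[:,2]>z0)&(Q[:,2]<z1)]
    r=cv2.minAreaRect(Q[:,:2].astype(np.float32)*1000); print(name,len(Q),np.round(r[0],1),np.round(r[1],1),round(r[2],1),np.round(np.percentile(Q[:,2],[5,50,95]),3))
for n,b in dict(bA=(408,455,206,240),bB=(412,462,241,272),bC=(412,460,275,306)).items(): rect(b,.012,.06,n)
rect((180,235,215,290),.008,.06,'scoop')
rect((235,305,255,330),.049,.07,'platform')
rect((235,305,255,330),.03,.049,'scalebody')
rect((475,497,190,260),.015,.05,'weight')
rect((226,242,175,203),.05,.1,'jar')
rect((405,442,165,205),.012,.04,'tape')
# mat by colour
for n,sel in dict(mat=(180,235,215,290)).items():
    u0,u1,v0,v1=sel; c=im[v0:v1,u0:u1].astype(int); m=(c[...,0]>c[...,2]+45); Q=P[v0:v1,u0:u1][m]; Q=Q[Q[:,2]<.008]
    r=cv2.minAreaRect(Q[:,:2].astype(np.float32)*1000); print(n,len(Q),r)
# grader: hopper rim & deck
rect((225,405,150,262),.25,.29,'hop>.25'); rect((225,405,150,262),.293,.33,'knob')
# front plate walls: points z .06-.09
Q=P[150:262,225:405].reshape(-1,3)
for z0,z1 in((.03,.05),(.05,.07),(.07,.09),(.09,.12),(.12,.16),(.16,.2),(.2,.24),(.24,.27),(.27,.29),(.29,.33)):
    q=Q[(Q[:,2]>z0)&(Q[:,2]<z1)]; 
    if len(q): print(z0,len(q),np.round(np.percentile(q[:,:2],[1,50,99],axis=0),3).tolist())
E
```

```text
bench z -0.00038488577150774805
bA 267 [ 602.9 -323.8] [111.5  86.5] 84.8 [0.013 0.032 0.043]
bB 223 [ 485.4 -336. ] [ 64.6 119.8] 3.2 [0.014 0.033 0.045]
bC 216 [ 370.4 -320. ] [112.4  84.7] 87.5 [0.013 0.035 0.045]
scoop 668 [518.3 421. ] [247.8 181.7] 0.9 [0.008 0.014 0.035]
platform 1834 [382.8 212.7] [154.8 190. ] 83.4 [0.05  0.055 0.061]
scalebody 1247 [384.1 212. ] [162.3 197.9] 83.4 [0.036 0.043 0.048]
weight 628 [ 583.1 -500.1] [ 38.1 182.6] 85.3 [0.02  0.029 0.036]
jar 75 [708.7 332.2] [48.6 18.6] 4.1 [0.059 0.085 0.091]
tape 209 [ 723.  -300.3] [90.2 89. ] 13.4 [0.014 0.023 0.031]
mat 822 ((512.1726684570312, 433.89306640625), (184.8509063720703, 113.36839294433594), 16.63283920288086)
hop>.25 1004 [643.9 205.8] [169.8 160. ] 3.6 [0.251 0.26  0.272]
knob 68 [567.5 130.5] [23.3 23.5] 25.7 [0.302 0.31  0.319]
0.03 292 [[0.477, -0.184], [0.522, 0.018], [0.684, 0.329]]
0.05 2548 [[0.479, -0.186], [0.561, -0.024], [0.627, 0.258]]
0.07 2109 [[0.521, -0.188], [0.659, -0.052], [0.729, 0.332]]
0.09 1159 [[0.559, -0.182], [0.718, -0.079], [0.755, 0.25]]
0.12 1148 [[0.559, -0.184], [0.678, -0.024], [0.755, 0.246]]
0.16 1523 [[0.6, -0.184], [0.671, 0.083], [0.755, 0.246]]
0.2 1196 [[0.553, -0.07], [0.665, 0.147], [0.743, 0.258]]
0.24 1295 [[0.596, 0.127], [0.679, 0.225], [0.726, 0.285]]
0.27 85 [[0.591, 0.125], [0.653, 0.131], [0.725, 0.284]]
0.29 68 [[0.556, 0.119], [0.567, 0.13], [0.579, 0.142]]
```

View pics/c1.png

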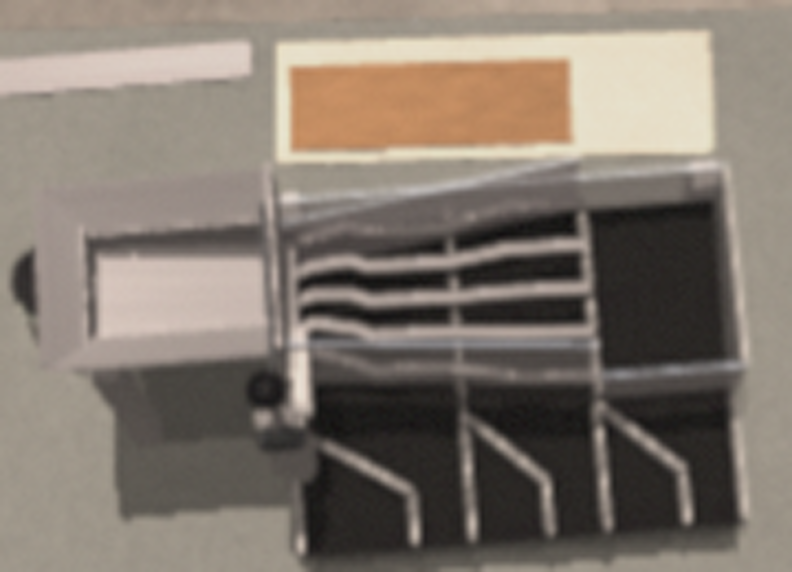

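```bash
python3 - <<'E'
from h import *
im,d=load('top'); P=cloud('top',d); im2,d2=load('side')
a=cv2.resize(im[215:295,170:245],None,fx=5,fy=5,interpolation=cv2.INTER_CUBIC)
b=cv2.resize(im2[345:400,255:330],None,fx=5,fy=5,interpolation=cv2.INTER_CUBIC)
c=cv2.resize(im[205:310,405:465],(343,600),interpolation=cv2.INTER_CUBIC)
o=np.zeros((600,800,3),np.uint8); o[:400,:375]=a; o[400:600,:375]=b[37:237]; o[:,400:743]=c
cv2.imwrite('pics/c2.png',cv2.cvtColor(o,cv2.COLOR_RGB2BGR))
pts=[(302,553),(415,543),(470,540),(549,533),(606,530),(687,522),(743,520)]
Q=np.array([ray('top',225+u/4.4,125+v/4.4,.085) for u,v in pts]); print(np.round(Q,4).tolist())
print('yaw of edge',np.degrees(np.polyfit(Q[:,1],Q[:,0],1)[0]))
print('rim corners',[np.round(ray('top',225+u/4.4,125+v/4.4,.27),3).tolist() for u,v in((38,190),(45,370),(275,345),(270,170))])
print('knob',ray('top',225+267/4.4,125+390/4.4,.302))
for n,b in dict(bA=(408,455,206,240),bB=(412,462,241,272),bC=(412,460,275,306)).items():
    u0,u1,v0,v1=b;q=P[v0:v1,u0:u1].reshape(-1,3);q=q[(q[:,2]>.036)&(q[:,2]<.05)]
    r=cv2.minAreaRect(q[:,:2].astype(np.float32)*1000);print(n,len(q),r)
q=P[215:290,180:235].reshape(-1,3);q=q[(q[:,2]>.024)&(q[:,2]<.05)&(q[:,1]<.51)]
r=cv2.minAreaRect(q[:,:2].astype(np.float32)*1000);print('scoop',len(q),r)
E
```

```text
[[0.5019, 0.126, 0.085], [0.5073, 0.0451, 0.085], [0.5086, 0.0057, 0.085], [0.5124, -0.0508, 0.085], [0.5137, -0.0915, 0.085], [0.5182, -0.1495, 0.085], [0.5187, -0.1894, 0.085]]
yaw of edge -3.1185779493127095
rim corners [[0.716, 0.283, 0.27], [0.594, 0.277, 0.27], [0.606, 0.127, 0.27], [0.725, 0.13, 0.27]]
knob [0.56886302 0.12940462 0.302     ]
bA 88 ((592.5263061523438, -323.32464599609375), (110.47782135009766, 65.20657348632812), 83.87696075439453)
bB 89 ((484.122802734375, -332.6700439453125), (64.41399383544922, 111.13288879394531), 1.2169405221939087)
bC 98 ((378.58856201171875, -319.3684997558594), (64.66822814941406, 113.76215362548828), 0.7026829719543457)
scoop 185 ((523.0143432617188, 444.34674072265625), (136.1680145263672, 67.85063171386719), 20.62156105041504)
```

View pics/c2.png

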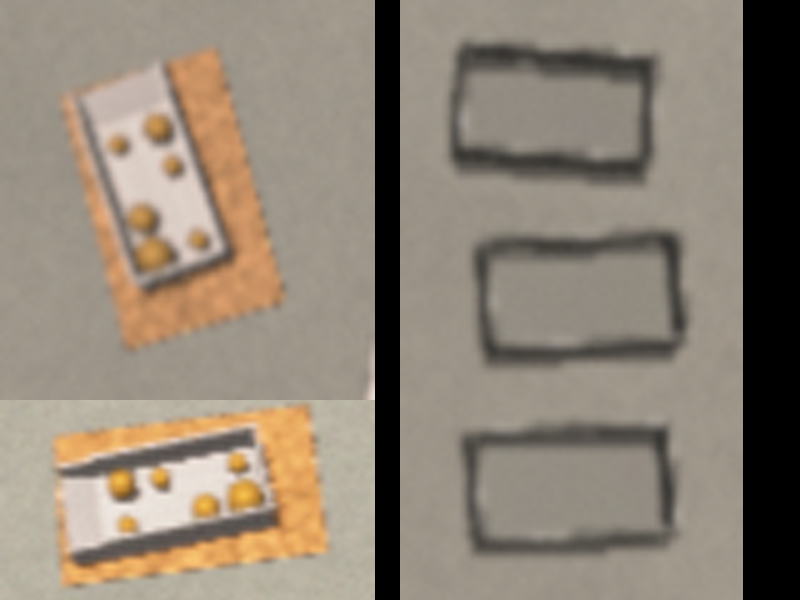

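```bash
cat >> h.py <<'E'
def plan(wps,start=None,step=45,dang=8.4):
    """wps: (opening_cm, xyz, R or yaw deg, [max mm/row]) ; prints calls of <=8 rows; returns simulated end"""
    o=ctrl.get_obs()
    p,r=(np.array(o['tool_pos']),R.from_euler('xyz',o['orientation'],degrees=True)) if start is None else start
    rows=[]
    for w in wps:
        op,q=w[0],np.array(w[1],float); t=w[2] if isinstance(w[2],R) else R.from_euler('xyz',[180,0,w[2]],degrees=True)
        st=w[3] if len(w)>3 else step
        dv=(r.inv()*t).as_rotvec(); n=max(1,int(np.ceil(max(np.linalg.norm(q-p)*1000/st,np.degrees(np.linalg.norm(dv))/dang))))
        p0,r0=p.copy(),r
        for i in range(1,n+1):
            pt=p0+(q-p0)*i/n; rt=r0*R.from_rotvec(dv*i/n)
            s=np.round(r.inv().apply(pt-p)*100,1); a=np.round((r.inv()*rt).as_rotvec(),2)
            rows.append([op,*s,*a]); p=p+r.apply(s/100); r=r*R.from_rotvec(a)
        if len(w)>4: rows+= [[op,0,0,0,0,0,0]]*w[4]
    for i in range(0,len(rows),8): print('['+', '.join('%g'%(x+0) for rr in rows[i:i+8] for x in rr)+']')
    print('end',np.round(p,3),np.round(r.as_euler('xyz',degrees=True),1)); return p,r
E
python3 - <<'E'
from h import *
im,d=load('top'); P=cloud('top',d)
for u in(326,340,356,370,387): print(u,[(v,*np.round(P[v,u],3)) for v in range(240,256,2)])
plan([(8.0,(.375,-.30,.12),-89),(8.0,(.3786,-.304,.02),-89,40)])
E
```

```text
326 [(240, np.float64(0.54), np.float64(0.024), np.float64(0.054)), (242, np.float64(0.533), np.float64(0.024), np.float64(0.057)), (244, np.float64(0.527), np.float64(0.024), np.float64(0.053)), (246, np.float64(0.519), np.float64(0.024), np.float64(0.059)), (248, np.float64(0.515), np.float64(0.025), np.float64(0.046)), (250, np.float64(0.516), np.float64(0.026), np.float64(0.002)), (252, np.float64(0.51), np.float64(0.026), np.float64(-0.002)), (254, np.float64(0.504), np.float64(0.026), np.float64(-0.007))]
340 [(240, np.float64(0.538), np.float64(-0.021), np.float64(0.058)), (242, np.float64(0.533), np.float64(-0.021), np.float64(0.05)), (244, np.float64(0.525), np.float64(-0.02), np.float64(0.055)), (246, np.float64(0.519), np.float64(-0.02), np.float64(0.056)), (248, np.float64(0.513), np.float64(-0.02), np.float64(0.053)), (250, np.float64(0.516), np.float64(-0.02), np.float64(-0.003)), (252, np.float64(0.508), np.float64(-0.02), np.float64(0.007)), (254, np.float64(0.503), np.float64(-0.02), np.float64(-0.006))]
356 [(240, np.float64(0.537), np.float64(-0.072), np.float64(0.
[... 1608 characters left out ...]
5, 0.5, 0, 0, 0.06, 8, 2.9, 3.4, 0.5, 0, 0, 0.06, 8, 3, 3.3, 0.5, 0, 0, 0.06, 8, 3.3, 3, 0.6, 0, 0, 0.06, 8, 3.4, 2.8, 0.5, 0, 0, 0.06]
[8, 3.6, 2.7, 0.5, 0, 0, 0.06, 8, 3.8, 2.4, 0.5, 0, 0, 0.06, 8, 3.9, 2.1, 0.6, 0, 0, 0.06, 8, 4, 2, 0.5, 0, 0, 0.06, 8, 4.1, 1.7, 0.5, 0, 0, 0.06, 8, 4.2, 1.4, 0.5, 0, 0, 0.06, 8, 4.3, 1.2, 0.5, 0, 0, 0.06, 8, 4.3, 0.9, 0.6, 0, 0, 0.06]
[8, 4.4, 0.7, 0.5, 0, 0, 0.06, 8, 4.5, 0.4, 0.5, 0, 0, 0.06, 8, 4.4, 0.1, 0.5, 0, 0, 0.06, 8, 4.5, -0.1, 0.6, 0, 0, 0.05, 8, 4.4, -0.4, 0.5, 0, 0, 0.06, 8, 4.4, -0.6, 0.5, 0, 0, 0.06, 8, 0.1, -0.1, 3.3, 0, 0, 0, 8, 0.2, -0.1, 3.4, 0, 0, 0]
[8, 0.1, -0.1, 3.3, 0, 0, 0]
end [ 0.378 -0.304  0.02 ] [ 1.80e+02 -1.00e-01 -8.87e+01]
```

```bash
python3 - <<'E'
from h import *
plan([(8.0,(.40,.30,.22),-35),(8.0,(.44,.1,.2),-60),(8.0,(.44,-.12,.2),-80),(8.0,(.3786,-.304,.10),-89),(8.0,(.3786,-.304,.02),-89,40)])
E
```

```text
[8, 3.2, 2.9, 0.1, 0, 0, 0.04, 8, 3.3, 2.7, 0.2, 0, 0, 0.03, 8, 3.3, 2.7, 0.1, 0, 0, 0.04, 8, 3.5, 2.5, 0.2, 0, 0, 0.04, 8, 3.6, 2.4, 0.1, 0, 0, 0.04, 8, 3.6, 2.2, 0.2, 0, 0, 0.03, 8, 3.8, 2.1, 0.1, 0, 0, 0.04, 8, 3.8, 2, 0.1, 0, 0, 0.04]
[8, 3.9, 1.8, 0.2, 0, 0, 0.03, 8, 3.9, 1.7, 0.1, 0, 0, 0.04, 8, 2.9, 2.8, 0.4, 0, 0, 0.09, 8, 3.2, 2.6, 0.4, 0, 0, 0.09, 8, 3.4, 2.2, 0.4, 0, 0, 0.08, 8, 3.6, 2, 0.4, 0, 0, 0.09, 8, 3.8, 1.6, 0.4, 0, 0, 0.09, 8, 3.8, 2.2, 0, 0, 0, 0.07]
[8, 4, 1.9, 0, 0, 0, 0.07, 8, 4, 1.7, 0, 0, 0, 0.07, 8, 4.2, 1.3, 0.1, 0, 0, 0.07, 8, 4.3, 1.1, 0, 0, 0, 0.07, 8, 3.4, 1.8, 2, 0, 0, 0.03, 8, 3.5, 1.8, 2, 0, 0, 0.03, 8, 3.5, 1.6, 2, 0, 0, 0.03, 8, 3.6, 1.5, 2, 0, 0, 0.03]
[8, 3.6, 1.5, 2, 0, 0, 0.03, 8, 0, 0, 2.7, 0, 0, 0, 8, 0, 0, 2.6, 0, 0, 0, 8, 0, 0, 2.7, 0, 0, 0]
end [ 0.378 -0.304  0.02 ] [ 1.80e+02 -1.00e-01 -8.87e+01]
```

>>> move_arm(moves=[8,3.2,2.9,0.1,0,0,0.04,8,3.3,2.7,0.2,0,0,0.03,8,3.3,2.7,0.1,0,0,0.04,8,3.5,2.5,0.2,0,0,0.04,8,3.6,2.4,0.1,0,0,0.04,8,3.6,2.2,0.2,0,0,0.03,8,3.8,2.1,0.1,0,0,0.04,8,3.8,2,0.1,0,0,0.04])

```text
clock: 0.9
tool_pos: [0.3527, 0.3698, 0.2234]
orientation: [180.0, 0.0, -30.9]
force: [0.2, 1.1, 0.1]
opening: 0.0803
gripper_force: 0.0
```

>>> move_arm(moves=[8,3.9,1.8,0.2,0,0,0.03,8,3.9,1.7,0.1,0,0,0.04,8,2.9,2.8,0.4,0,0,0.09,8,3.2,2.6,0.4,0,0,0.09,8,3.4,2.2,0.4,0,0,0.08,8,3.6,2,0.4,0,0,0.09,8,3.8,1.6,0.4,0,0,0.09,8,3.8,2.2,0,0,0,0.07])

```text
clock: 1.7
tool_pos: [0.4407, 0.055, 0.2]
orientation: [180.0, -0.0, -64.3]
force: [0.7, -1.3, 0.1]
opening: 0.0801
gripper_force: 0.0
```

>>> move_arm(moves=[8,4,1.9,0,0,0,0.07,8,4,1.7,0,0,0,0.07,8,4.2,1.3,0.1,0,0,0.07,8,4.3,1.1,0,0,0,0.07,8,3.4,1.8,2,0,0,0.03,8,3.5,1.8,2,0,0,0.03,8,3.5,1.6,2,0,0,0.03,8,3.6,1.5,2,0,0,0.03])

```text
clock: 2.5
tool_pos: [0.3906, -0.2684, 0.1189]
orientation: [-180.0, -0.0, -87.1]
force: [1.3, -0.9, 1.1]
opening: 0.0803
gripper_force: 0.0
```

```bash
python3 - <<'E'
from h import *
s=plan([(8.0,(.3786,-.304,.10),-89),(8.0,(.3786,-.304,.02),-89,30)])
s=plan([(5.5,(.3786,-.304,.02),-89,30,4),(5.5,(.3786,-.304,.10),-89,30)],s)
s=plan([(5.5,(.425,-.175,.10),3.2,40),(5.5,(.425,-.175,.021),3.2,30,1)],s)
plan([(5.5,(.467,-.172,.021),3.2,12,1),(7.2,(.467,-.172,.021),3.2,12,3),(7.2,(.467,-.172,.12),3.2,40)],s)
E
```

```text
[8, 3.5, 1.4, 1.9, 0, 0, 0.03, 8, 0, 0, 2.7, 0, 0, 0, 8, 0, 0, 2.6, 0, 0, 0, 8, 0, 0, 2.7, 0, 0, 0]
end [ 0.378 -0.304  0.02 ] [-180.    -0.   -88.8]
[5.5, 0, 0, 0, 0, 0, 0, 5.5, 0, 0, 0, 0, 0, 0, 5.5, 0, 0, 0, 0, 0, 0, 5.5, 0, 0, 0, 0, 0, 0, 5.5, 0, 0, 0, 0, 0, 0, 5.5, 0, 0, -2.7, 0, 0, 0, 5.5, 0, 0, -2.6, 0, 0, 0, 5.5, 0, 0, -2.7, 0, 0, 0]
end [ 0.378 -0.304  0.1  ] [-180.    -0.   -88.8]
[5.5, -1.2, -0.4, 0, 0, 0, -0.15, 5.5, -1, -0.7, 0, 0, 0, -0.14, 5.5, -1, -0.7, 0, 0, 0, -0.15, 5.5, -0.9, -0.9, 0, 0, 0, -0.14, 5.5, -0.7, -1, 0, 0, 0, -0.15, 5.5, -0.6, -1.2, 0, 0, 0, -0.15, 5.5, -0.4, -1.1, 0, 0, 0, -0.14, 5.5, -0.2, -1.3, 0, 0, 0, -0.15]
[5.5, -0.1, -1.2, 0, 0, 0, -0.14, 5.5, 0.2, -1.2, 0, 0, 0, -0.15, 5.5, 0.3, -1.2, 0, 0, 0, -0.15, 5.5, 0, 0, 2.6, 0, 0, 0, 5.5, 0, 0, 2.7, 0, 0, 0, 5.5, 0, 0, 2.6, 0, 0, 0, 5.5, 0, 0, 0, 0, 0, 0]
end [ 0.425 -0.175  0.021] [180.   -0.    3.4]
[5.5, 1.1, 0, 0, 0, 0, 0, 5.5, 1, 0, 0, 0, 0, 0, 5.5, 1.1, -0.1, 0, 0, 0, 0, 5.5, 1, 0, 0, 0, 0, 0, 5.5, 0, 0, 0, 0, 0, 0, 7.2, 0, 0, 0, 0, 0, 0, 7.2, 0, 0, 0, 0, 0, 0, 7.2, 0, 0, 0, 0, 0, 0]
[7.2, 0, 0, 0, 0, 0, 0, 7.2, 0, 0, -3.3, 0, 0, 0, 7.2, 0, 0, -3.3, 0, 0, 0, 7.2, 0, 0, -3.3, 0, 0, 0]
end [ 0.467 -0.172  0.12 ] [180.   -0.    3.4]
```

>>> move_arm(moves=[8,3.5,1.4,1.9,0,0,0.03,8,0,0,2.7,0,0,0,8,0,0,2.6,0,0,0,8,0,0,2.7,0,0,0])

```text
clock: 2.9
tool_pos: [0.3789, -0.3032, 0.0195]
orientation: [-180.0, -0.0, -88.8]
force: [0.4, -0.2, 0.0]
opening: 0.0799
gripper_force: 0.0
```

>>> move_arm(moves=[5.5,0,0,0,0,0,0,5.5,0,0,0,0,0,0,5.5,0,0,0,0,0,0,5.5,0,0,0,0,0,0,5.5,0,0,0,0,0,0,5.5,0,0,-2.7,0,0,0,5.5,0,0,-2.6,0,0,0,5.5,0,0,-2.7,0,0,0])

```text
clock: 3.7
tool_pos: [0.3792, -0.3025, 0.1019]
orientation: [-180.0, -0.0, -88.7]
force: [0.2, -0.1, -1.5]
opening: 0.0642
gripper_force: 29.9
```

>>> move_arm(moves=[5.5,-1.2,-0.4,0,0,0,-0.15,5.5,-1,-0.7,0,0,0,-0.14,5.5,-1,-0.7,0,0,0,-0.15,5.5,-0.9,-0.9,0,0,0,-0.14,5.5,-0.7,-1,0,0,0,-0.15,5.5,-0.6,-1.2,0,0,0,-0.15,5.5,-0.4,-1.1,0,0,0,-0.14,5.5,-0.2,-1.3,0,0,0,-0.15])

```text
clock: 4.5
tool_pos: [0.4135, -0.2079, 0.1011]
orientation: [-180.0, -0.1, -21.4]
force: [0.2, 0.3, -0.7]
opening: 0.0639
gripper_force: 29.9
```

>>> move_arm(moves=[5.5,-0.1,-1.2,0,0,0,-0.14,5.5,0.2,-1.2,0,0,0,-0.15,5.5,0.3,-1.2,0,0,0,-0.15,5.5,0,0,2.6,0,0,0,5.5,0,0,2.7,0,0,0,5.5,0,0,2.6,0,0,0,5.5,0,0,0,0,0,0])

```text
clock: 5.2
tool_pos: [0.4247, -0.174, 0.0201]
orientation: [-180.0, 0.2, 3.5]
force: [1.0, 0.2, -1.3]
opening: 0.0638
gripper_force: 29.9
```

>>> move_arm(moves=[5.5,1.1,0,0,0,0,0,5.5,1,0,0,0,0,0,5.5,1.1,-0.1,0,0,0,0,5.5,1,0,0,0,0,0,5.5,0,0,0,0,0,0])

```text
clock: 5.7
tool_pos: [0.4658, -0.1705, 0.021]
orientation: [-180.0, 0.3, 3.5]
force: [-5.7, 0.5, -1.0]
opening: 0.0641
gripper_force: 29.9
```

>>> move_arm(moves=[7.2,0,0,0,0,0,0,7.2,0,0,0,0,0,0,7.2,0,0,0,0,0,0,7.2,0,0,-3.3,0,0,0,7.2,0,0,-3.3,0,0,0,7.2,0,0,-3.4,0,0,0])

```text
clock: 6.3
tool_pos: [0.4677, -0.1705, 0.1229]
orientation: [180.0, -0.0, 3.5]
force: [1.5, 0.3, 0.4]
opening: 0.0722
gripper_force: 0.0
```

```bash
python3 - <<'E'
from h import *
# box B: centre (.484,-.3327), axis -88.8 ; grip 15mm toward +y
s=plan([(8.0,(.4840,-.3177,.12),-88.8,45),(8.0,(.4840,-.3177,.02),-88.8,35)])
s=plan([(5.5,(.484,-.3177,.02),-88.8,30,4),(5.5,(.484,-.3177,.10),-88.8,30)],s)
s=plan([(5.5,(.418,-.16,.10),-40,40),(5.5,(.418,-.077,.10),3.2,40),(5.5,(.418,-.077,.021),3.2,30,1)],s)
s=plan([(5.5,(.461,-.0745,.021),3.2,12,1)],s)
E
```

```text
[8, 0.1, 1.3, 0, 0, 0, 0.15, 8, 0.2, 1.4, 0.1, 0, 0, 0.14, 8, 0.5, 1.2, 0, 0, 0, 0.15, 8, 0.6, 1.2, 0, 0, 0, 0.15, 8, 0.8, 1.1, 0, 0, 0, 0.14, 8, 1, 1, 0.1, 0, 0, 0.15, 8, 1, 0.8, 0, 0, 0, 0.15, 8, 1.2, 0.6, 0, 0, 0, 0.14]
[8, 1.3, 0.5, 0, 0, 0, 0.15, 8, 1.3, 0.2, 0.1, 0, 0, 0.14, 8, 1.4, 0.1, 0, 0, 0, 0.15, 8, 0, 0, 3.3, 0, 0, 0, 8, 0, 0, 3.4, 0, 0, 0, 8, 0, 0, 3.3, 0, 0, 0]
end [ 0.484 -0.318  0.02 ] [-180.    -0.   -88.7]
[5.5, 0, 0, 0, 0, 0, 0, 5.5, 0, 0, 0, 0, 0, 0, 5.5, 0, 0, 0, 0, 0, 0, 5.5, 0, 0, 0, 0, 0, 0, 5.5, 0, 0, 0, 0, 0, 0, 5.5, 0, 0, -2.7, 0, 0, 0, 5.5, 0, 0, -2.6, 0, 0, 0, 5.5, 0, 0, -2.7, 0, 0, 0]
end [ 0.484 -0.318  0.1  ] [-180.    -0.   -88.7]
[5.5, -2.7, 1, 0, 0, 0, -0.14, 5.5, -2.7, 0.7, 0, 0, 0, -0.14, 5.5, -2.9, 0.3, 0, 0, 0, -0.15, 5.5, -2.8, -0.2, 0, 0, 0, -0.14, 5.5, -2.8, -0.5, 0, 0, 0, -0.14, 5.5, -2.7, -1, 0, 0, 0, -0.14, 5.5, -0.9, -1.1, 0, 0, 0, -0.13, 5.5, -0.8, -1.1, 0, 0, 0, -0.12]
[5.5, -0.6, -1.3, 0, 0, 0, -0.13, 5.5, -0.4, -1.3, 0, 0, 0, -0.12, 5.5, -0.3, -1.3, 0, 0, 0, -0.13, 5.5, -0.1, -1.4, 0, 0, 0, -0.12, 5.5, 0, 0, 2.6, 0, 0, 0, 5.5, 0, 0, 2.7, 0, 0, 0, 5.5, 0, 0, 2.6, 0, 0, 0, 5.5, 0, 0, 0, 0, 0, 0]
end [ 0.418 -0.077  0.021] [180.   -0.    2.9]
[5.5, 1.1, 0, 0, 0, 0, 0, 5.5, 1.1, 0, 0, 0, 0, 0, 5.5, 1, 0, 0, 0, 0, 0, 5.5, 1.1, 0, 0, 0, 0, 0, 5.5, 0, 0, 0, 0, 0, 0]
end [ 0.461 -0.075  0.021] [180.   -0.    2.9]
```

>>> move_arm(moves=[8,0.1,1.3,0,0,0,0.15,8,0.2,1.4,0.1,0,0,0.14,8,0.5,1.2,0,0,0,0.15,8,0.6,1.2,0,0,0,0.15,8,0.8,1.1,0,0,0,0.14,8,1,1,0.1,0,0,0.15,8,1,0.8,0,0,0,0.15,8,1.2,0.6,0,0,0,0.14])

```text
clock: 7.1
tool_pos: [0.4796, -0.278, 0.1199]
orientation: [-180.0, -0.0, -63.9]
force: [-0.1, 0.3, 0.8]
opening: 0.08
gripper_force: 0.0
```

>>> move_arm(moves=[8,1.3,0.5,0,0,0,0.15,8,1.3,0.2,0.1,0,0,0.14,8,1.4,0.1,0,0,0,0.15,8,0,0,3.3,0,0,0,8,0,0,3.4,0,0,0,8,0,0,3.3,0,0,0])

```text
clock: 7.7
tool_pos: [0.4846, -0.3185, 0.0181]
orientation: [-179.9, -0.0, -88.8]
force: [-0.5, -0.7, 0.4]
opening: 0.08
gripper_force: 0.0
```

>>> move_arm(moves=[5.5,0,0,0,0,0,0,5.5,0,0,0,0,0,0,5.5,0,0,0,0,0,0,5.5,0,0,0,0,0,0,5.5,0,0,0,0,0,0,5.5,0,0,-2.7,0,0,0,5.5,0,0,-2.6,0,0,0,5.5,0,0,-2.7,0,0,0])

```text
clock: 8.5
tool_pos: [0.4839, -0.3181, 0.1]
orientation: [-180.0, 0.0, -88.7]
force: [0.6, -0.9, -1.6]
opening: 0.0638
gripper_force: 30.0
```

```bash
cat >> h.py <<'E'
def boxat(P,x0,x1,y0,y1,z0=.036,z1=.052):
    q=P.reshape(-1,3); q=q[(q[:,0]>x0)&(q[:,0]<x1)&(q[:,1]>y0)&(q[:,1]<y1)&(q[:,2]>z0)&(q[:,2]<z1)]
    r=cv2.minAreaRect(q[:,:2].astype(np.float32)*1000); return len(q),np.round(r[0],1),np.round(r[1],1),round(r[2],1)
E
python3 - <<'E'
from h import *
print(ctrl.get_obs()['opening'])
im,d=snap('top','top1.png'); P=cloud('top',d); print('bay large box',boxat(P,.40,.517,-.23,-.115))
E
```

```text
0.06383918809046098
bay large box (0, array([0., 0.]), array([0., 0.]), 0.0)
```

>>> move_arm(moves=[5.5,-2.7,1,0,0,0,-0.14,5.5,-2.7,0.7,0,0,0,-0.14,5.5,-2.9,0.3,0,0,0,-0.15,5.5,-2.8,-0.2,0,0,0,-0.14,5.5,-2.8,-0.5,0,0,0,-0.14,5.5,-2.7,-1,0,0,0,-0.14,5.5,-0.9,-1.1,0,0,0,-0.13,5.5,-0.8,-1.1,0,0,0,-0.12])

```text
clock: 9.35
tool_pos: [0.4175, -0.1315, 0.0993]
orientation: [-179.9, -0.1, -25.4]
force: [0.1, 0.3, -1.8]
opening: 0.0636
gripper_force: 30.0
```

>>> move_arm(moves=[5.5,-0.6,-1.3,0,0,0,-0.13,5.5,-0.4,-1.3,0,0,0,-0.12,5.5,-0.3,-1.3,0,0,0,-0.13,5.5,-0.1,-1.4,0,0,0,-0.12,5.5,0,0,2.6,0,0,0,5.5,0,0,2.7,0,0,0,5.5,0,0,2.6,0,0,0,5.5,0,0,0,0,0,0])

```text
clock: 10.15
tool_pos: [0.4169, -0.0773, 0.0182]
orientation: [180.0, 0.1, 2.9]
force: [0.1, 0.9, -0.6]
opening: 0.0638
gripper_force: 30.0
```

>>> move_arm(moves=[5.5,1.1,0,0,0,0,0,5.5,1.1,0,0,0,0,0,5.5,1,0,0,0,0,0,5.5,1.1,0,0,0,0,0,5.5,0,0,0,0,0,0])

```text
clock: 10.65
tool_pos: [0.4625, -0.0748, 0.0199]
orientation: [-180.0, -0.1, 2.9]
force: [-0.5, 0.8, -1.6]
opening: 0.0639
gripper_force: 30.0
```

>>> move_arm(moves=[7.2,0,0,0,0,0,0,7.2,0,0,0,0,0,0,7.2,0,0,0,0,0,0,7.2,0,0,-3.3,0,0,0,7.2,0,0,-3.3,0,0,0,7.2,0,0,-3.4,0,0,0])

```text
clock: 11.25
tool_pos: [0.4599, -0.0751, 0.1206]
orientation: [180.0, 0.0, 2.9]
force: [0.5, 0.1, -1.0]
opening: 0.0722
gripper_force: 0.0
```

```bash
python3 - <<'E'
from h import *
# box A: centre (.5925,-.3233), axis -96.1 ; grip 15mm back along axis
g=np.array([.5925,-.3233])-.015*np.array([np.cos(np.radians(-96.1)),np.sin(np.radians(-96.1))]); print(g)
gx,gy=g
s=plan([(8.0,(.46,-.25,.13),-60,45),(8.0,(gx,gy,.12),-96.1,45),(8.0,(gx,gy,.02),-96.1,35)])
s=plan([(5.5,(gx,gy,.02),-96.1,30,4),(5.5,(gx,gy,.10),-96.1,30)],s)
s=plan([(5.5,(.45,-.28,.11),-80,40),(5.5,(.415,-.1,.11),-35,40),(5.5,(.414,.0195,.10),3.2,40),(5.5,(.414,.0195,.021),3.2,30,1)],s)
s=plan([(5.5,(.456,.0222,.021),3.2,12,1)],s)
E
```

```text
[ 0.59409396 -0.30838493]
[8, -0.1, 2.2, -0.1, 0, 0, 0.14, 8, 0.2, 2.2, -0.1, 0, 0, 0.13, 8, 0.5, 2.1, -0.2, 0, 0, 0.14, 8, 0.7, 2.1, -0.1, 0, 0, 0.14, 8, 1.1, 1.9, -0.1, 0, 0, 0.14, 8, 1.3, 1.7, -0.1, 0, 0, 0.13, 8, 1.5, 1.6, -0.1, 0, 0, 0.14, 8, 1.7, 1.4, -0.1, 0, 0, 0.14]
[8, 2.4, -1.8, 0.2, 0, 0, 0.13, 8, 2.1, -2, 0.2, 0, 0, 0.12, 8, 1.8, -2.3, 0.2, 0, 0, 0.13, 8, 1.5, -2.5, 0.2, 0, 0, 0.12, 8, 1.3, -2.6, 0.2, 0, 0, 0.13, 8, 0, 0, 3.3, 0, 0, 0, 8, 0, 0, 3.3, 0, 0, 0, 8, 0, 0, 3.4, 0, 0, 0]
end [ 0.594 -0.309  0.02 ] [180.   -0.  -96.2]
[5.5, 0, 0, 0, 0, 0, 0, 5.5, 0, 0, 0, 0, 0, 0, 5.5, 0, 0, 0, 0, 0, 0, 5.5, 0, 0, 0, 0, 0, 0, 5.5, 0, 0, 0, 0, 0, 0, 5.5, 0, 0, -2.7, 0, 0, 0, 5.5, 0, 0, -2.7, 0, 0, 0, 5.5, 0, 0, -2.6, 0, 0, 0]
end [ 0.594 -0.309  0.1  ] [180.   -0.  -96.2]
[5.5, -0.3, 3.7, -0.3, 0, 0, -0.07, 5.5, -0.6, 3.6, -0.2, 0, 0, -0.07, 5.5, -0.8, 3.5, -0.3, 0, 0, -0.07, 5.5, -1.1, 3.5, -0.2, 0, 0, -0.07, 5.5, -3.1, 0.1, 0, 0, 0, -0.13, 5.5, -3, -0.4, 0, 0, 0, -0.13, 5.5, -3, -0.7, 0, 0, 0, -0.13, 5.5, -2.8, -1.1, 0, 0, 0, -0.14]
[5.5, -2.7, -1.5, 0, 0, 0, -0.13, 5.5, -2.5, -1.8, 0, 0, 0, -0.13, 5.5, -1.4, -1.9, 0.2, 0, 0, -0.13, 5.5, -1.1, -2.2, 0.2, 0, 0, -0.14, 5.5, -0.8, -2.2, 0.2, 0, 0, -0.13, 5.5, -0.5, -2.3, 0.2, 0, 0, -0.13, 5.5, -0.2, -2.4, 0.2, 0, 0, -0.13, 5.5, 0, 0, 2.6, 0, 0, 0]
[5.5, 0, 0, 2.6, 0, 0, 0, 5.5, 0, 0, 2.7, 0, 0, 0, 5.5, 0, 0, 0, 0, 0, 0]
end [0.414 0.02  0.021] [180.    0.    2.9]
[5.5, 1.1, 0, 0, 0, 0, 0, 5.5, 1, 0, 0, 0, 0, 0, 5.5, 1.1, 0, 0, 0, 0, 0, 5.5, 1, -0.1, 0, 0, 0, 0, 5.5, 0, 0, 0, 0, 0, 0]
end [0.456 0.023 0.021] [180.    0.    2.9]
```

>>> move_arm(moves=[8,-0.1,2.2,-0.1,0,0,0.14,8,0.2,2.2,-0.1,0,0,0.13,8,0.5,2.1,-0.2,0,0,0.14,8,0.7,2.1,-0.1,0,0,0.14,8,1.1,1.9,-0.1,0,0,0.14,8,1.3,1.7,-0.1,0,0,0.13,8,1.5,1.6,-0.1,0,0,0.14,8,1.7,1.4,-0.1,0,0,0.14])

```text
clock: 12.05
tool_pos: [0.4599, -0.2509, 0.1287]
orientation: [-180.0, -0.0, -60.4]
force: [0.7, 0.7, 0.3]
opening: 0.0801
gripper_force: 0.0
```

>>> move_arm(moves=[8,2.4,-1.8,0.2,0,0,0.13,8,2.1,-2,0.2,0,0,0.12,8,1.8,-2.3,0.2,0,0,0.13,8,1.5,-2.5,0.2,0,0,0.12,8,1.3,-2.6,0.2,0,0,0.13,8,0,0,3.3,0,0,0,8,0,0,3.3,0,0,0,8,0,0,3.4,0,0,0])

```text
clock: 12.85
tool_pos: [0.5944, -0.3085, 0.0176]
orientation: [-180.0, 0.0, -96.2]
force: [0.6, -0.2, -0.5]
opening: 0.08
gripper_force: 0.0
```

>>> move_arm(moves=[5.5,0,0,0,0,0,0,5.5,0,0,0,0,0,0,5.5,0,0,0,0,0,0,5.5,0,0,0,0,0,0,5.5,0,0,0,0,0,0,5.5,0,0,-2.7,0,0,0,5.5,0,0,-2.7,0,0,0,5.5,0,0,-2.6,0,0,0])

```text
clock: 13.65
tool_pos: [0.5945, -0.3086, 0.1003]
orientation: [-180.0, -0.0, -96.2]
force: [0.1, -0.8, -2.3]
opening: 0.064
gripper_force: 30.0
```

```bash
python3 - <<'E'
from h import *
im,d=snap('top','top2.png'); P=cloud('top',d); 
print('L',boxat(P,.40,.517,-.22,-.122));print('M',boxat(P,.40,.512,-.122,-.025)); print('scoop',boxat(P,.4,.62,.37,.51,.024,.05))
E
```

```text
L (22, array([ 466.9, -198.2]), array([11.9, 75.1]), 83.0)
M (0, array([0., 0.]), array([0., 0.]), 0.0)
scoop (177, array([522.4, 443.7]), array([134.7,  65.6]), 20.6)
```

Occluded by the arm still; place the third box and then look.

>>> move_arm(moves=[5.5,-0.3,3.7,-0.3,0,0,-0.07,5.5,-0.6,3.6,-0.2,0,0,-0.07,5.5,-0.8,3.5,-0.3,0,0,-0.07,5.5,-1.1,3.5,-0.2,0,0,-0.07,5.5,-3.1,0.1,0,0,0,-0.13,5.5,-3,-0.4,0,0,0,-0.13,5.5,-3,-0.7,0,0,0,-0.13,5.5,-2.8,-1.1,0,0,0,-0.14])

```text
clock: 14.5
tool_pos: [0.4276, -0.1591, 0.1093]
orientation: [-179.9, -0.1, -49.5]
force: [0.6, 1.0, -2.1]
opening: 0.0642
gripper_force: 30.0
```

>>> move_arm(moves=[5.5,-2.7,-1.5,0,0,0,-0.13,5.5,-2.5,-1.8,0,0,0,-0.13,5.5,-1.4,-1.9,0.2,0,0,-0.13,5.5,-1.1,-2.2,0.2,0,0,-0.14,5.5,-0.8,-2.2,0.2,0,0,-0.13,5.5,-0.5,-2.3,0.2,0,0,-0.13,5.5,-0.2,-2.4,0.2,0,0,-0.13,5.5,0,0,2.6,0,0,0])

```text
clock: 15.3
tool_pos: [0.4179, 0.023, 0.0753]
orientation: [-179.8, -0.5, 3.4]
force: [0.6, -1.1, -2.0]
opening: 0.0638
gripper_force: 30.0
```

>>> move_arm(moves=[5.5,0,0,2.6,0,0,0,5.5,0,0,2.7,0,0,0,5.5,0,0,0,0,0,0])

```text
clock: 15.6
tool_pos: [0.4141, 0.0195, 0.0182]
orientation: [179.9, 0.1, 3.0]
force: [-0.7, -0.2, -0.8]
opening: 0.0638
gripper_force: 30.0
```

>>> move_arm(moves=[5.5,1.1,0,0,0,0,0,5.5,1,0,0,0,0,0,5.5,1.1,0,0,0,0,0,5.5,1,-0.1,0,0,0,0,5.5,0,0,0,0,0,0])

```text
clock: 16.1
tool_pos: [0.4577, 0.0227, 0.0197]
orientation: [-180.0, 0.0, 2.9]
force: [-1.0, -0.2, -1.7]
opening: 0.0639
gripper_force: 30.0
```

>>> move_arm(moves=[7.2,0,0,0,0,0,0,7.2,0,0,0,0,0,0,7.2,0,0,0,0,0,0,7.2,0,0,-3.3,0,0,0,7.2,0,0,-3.3,0,0,0,7.2,0,0,-3.4,0,0,0])

```text
clock: 16.7
tool_pos: [0.4562, 0.0227, 0.1207]
orientation: [180.0, 0.0, 3.0]
force: [1.1, 1.0, -1.1]
opening: 0.0721
gripper_force: 0.0
```

```bash
python3 - <<'E'
from h import *
# to above scoop: origin (.513,.4405), nose yaw ~19.5
s=plan([(8.6,(.42,.2,.22),12,45),(8.6,(.513,.4405,.14),19.5,45)])
E
```

```text
[8.6, -0.5, -3.6, -2, 0, 0, -0.03, 8.6, -0.5, -3.6, -2, 0, 0, -0.03, 8.6, -0.3, -3.6, -2, 0, 0, -0.03, 8.6, -0.2, -3.6, -1.9, 0, 0, -0.04, 8.6, -0.1, -3.6, -2, 0, 0, -0.03, 8.6, 2.4, -3.6, 1.3, 0, 0, -0.02, 8.6, 2.4, -3.5, 1.4, 0, 0, -0.02, 8.6, 2.5, -3.5, 1.3, 0, 0, -0.02]
[8.6, 2.6, -3.5, 1.3, 0, 0, -0.03, 8.6, 2.6, -3.4, 1.3, 0, 0, -0.02, 8.6, 2.8, -3.3, 1.4, 0, 0, -0.02]
end [0.513 0.441 0.14 ] [180.    0.   19.6]
```

>>> move_arm(moves=[8.6,-0.5,-3.6,-2,0,0,-0.03,8.6,-0.5,-3.6,-2,0,0,-0.03,8.6,-0.3,-3.6,-2,0,0,-0.03,8.6,-0.2,-3.6,-1.9,0,0,-0.04,8.6,-0.1,-3.6,-2,0,0,-0.03,8.6,2.4,-3.6,1.3,0,0,-0.02,8.6,2.4,-3.5,1.4,0,0,-0.02])

```text
clock: 17.4
tool_pos: [0.452, 0.2823, 0.1933]
orientation: [-179.8, -0.2, 14.5]
force: [0.5, 0.1, 0.4]
opening: 0.0863
gripper_force: 0.0
```

```bash
python3 - <<'E'
from h import *
im,d=snap('top','top3.png'); P=cloud('top',d); 
print('L',boxat(P,.40,.517,-.22,-.122));print('M',boxat(P,.40,.512,-.122,-.025));print('S',boxat(P,.40,.506,-.025,.075)); print('scoop',boxat(P,.4,.62,.37,.51,.024,.05))
cv2.imwrite('pics/c3.png',cv2.cvtColor(cv2.resize(im[150:330,170:410],None,fx=3.3,fy=3.3,interpolation=cv2.INTER_CUBIC),cv2.COLOR_RGB2BGR))
E
```

```text
L (57, array([ 472.7, -168.4]), array([88.5, 64.4]), 2.5)
M (62, array([464.8, -73.7]), array([88.2, 63.5]), 2.2)
S (56, array([461. ,  24.2]), array([88.6, 63.6]), 3.4)
scoop (0, array([0., 0.]), array([0., 0.]), 0.0)
```

View pics/c3.png

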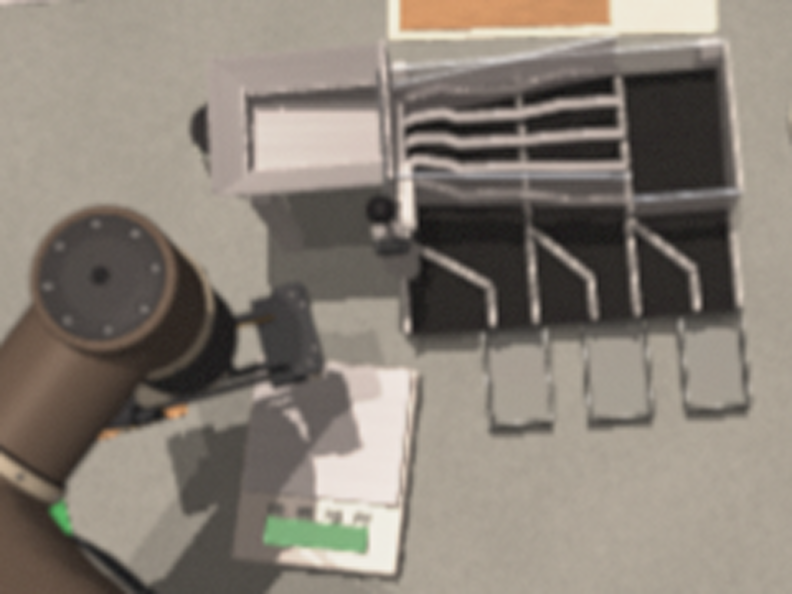

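```bash
python3 - <<'E'
from h import *
im,d=load('side'); P=cloud('side',d); print('scoop side t0',boxat(P,.4,.62,.37,.51,.024,.045))
im,d=snap('side','side1.png'); P=cloud('side',d); print('scoop side now',boxat(P,.4,.62,.37,.51,.024,.045))
th=np.radians(20); c=np.array([.522,.4438])-.0105*np.array([np.cos(th),np.sin(th)]); print(c)
s=plan([(8.7,(*c,.10),20,45),(8.7,(*c,.016),20,30)])
E
```

```text
scoop side t0 (191, array([525.4, 440.9]), array([138.9,  69.2]), 20.8)
scoop side now (188, array([525.4, 441.3]), array([138.6,  68. ]), 20.8)
[0.51213323 0.44020879]
[8.7, 2, -2.7, 1.8, 0, 0, -0.02, 8.7, 2, -2.7, 1.8, 0, 0, -0.02, 8.7, 2, -2.7, 1.7, 0, 0, -0.02, 8.7, 2.1, -2.6, 1.8, 0, 0, -0.02, 8.7, 2.2, -2.6, 1.8, 0, 0, -0.01, 8.7, 0, 0, 2.8, 0, 0, 0, 8.7, 0, 0, 2.8, 0, 0, 0, 8.7, 0, 0, 2.8, 0, 0, 0]
end [0.512 0.44  0.016] [1.799e+02 1.000e-01 1.970e+01]
```

>>> move_arm(moves=[8.7,2,-2.7,1.8,0,0,-0.02,8.7,2,-2.7,1.8,0,0,-0.02,8.7,2,-2.7,1.7,0,0,-0.02,8.7,2.1,-2.6,1.8,0,0,-0.02,8.7,2.3,-2.5,1.8,0,0,-0.02,8.7,0,0,2.8,0,0,0,8.7,0,0,2.8,0,0,0,8.7,0,0,2.8,0,0,0])

```text
clock: 18.3
tool_pos: [0.5132, 0.4361, 0.0175]
orientation: [180.0, 0.0, 20.1]
force: [0.1, 0.1, -0.9]
opening: 0.0869
gripper_force: 0.0
```

>>> move_arm(moves=[5.5,0,0,0,0,0,0,5.5,0,0,0,0,0,0,5.5,0,0,0,0,0,0,5.5,0,0,0,0,0,0,5.5,0,0,0,0,0,0,5.5,0,0,0,0,0,0])

```text
clock: 18.9
tool_pos: [0.5142, 0.4372, 0.0207]
orientation: [-179.9, -0.2, 20.1]
force: [-0.7, -0.1, 6.6]
opening: 0.0637
gripper_force: 30.0
```

```bash
cat >> h.py <<'E'
def Rt(yaw,nosedown): return R.from_euler('xyz',[180,0,yaw],degrees=True)*R.from_rotvec([0,np.radians(-nosedown),0])
LIP=np.array([.080,0,.0065])
E
python3 - <<'E'
from h import *
o=ctrl.get_obs(); p=np.array([.5135,.4368,.0175])
s=plan([(5.5,(.5135,.4368,.06),Rt(20.1,0),15),(5.5,(.5135,.4368,.2),Rt(20.1,8),25)],(p,Rt(20.1,0)))
s=plan([(5.5,(.5135,.4368,.34),Rt(20.1,8),30),(5.5,(.655,.30,.34),Rt(-86.8,8),15,5)],s)
E
```

```text
[5.5, 0, 0, -1.4, 0, 0, 0, 5.5, 0, 0, -1.4, 0, 0, 0, 5.5, 0, 0, -1.5, 0, 0, 0, 5.5, 0, 0, -2.3, 0, -0.02, 0, 5.5, 0, 0, -2.3, 0, -0.03, 0, 5.5, -0.2, 0, -2.4, 0, -0.02, 0, 5.5, -0.1, 0, -2.3, 0, -0.02, 0, 5.5, -0.2, 0, -2.3, 0, -0.03, 0]
[5.5, -0.3, 0, -2.3, 0, -0.02, 0]
end [0.514 0.437 0.2  ] [180.    8.   20.1]
[5.5, -0.4, 0, -2.8, 0, 0, 0, 5.5, -0.4, 0, -2.8, 0, 0, 0, 5.5, -0.4, 0, -2.7, 0, 0, 0, 5.5, -0.4, 0, -2.8, 0, 0, 0, 5.5, -0.4, 0, -2.8, 0, 0, 0, 5.5, 0.6, 1.3, -0.1, 0.02, 0, 0.13, 5.5, 0.8, 1.1, -0.1, 0.02, 0, 0.13, 5.5, 0.9, 1.1, -0.1, 0.02, 0, 0.14]
[5.5, 1, 0.9, -0.2, 0.01, 0, 0.13, 5.5, 1.2, 0.8, -0.1, 0.02, 0, 0.13, 5.5, 1.3, 0.6, -0.2, 0.02, 0, 0.13, 5.5, 1.3, 0.5, -0.2, 0.02, 0, 0.13, 5.5, 1.3, 0.2, -0.2, 0.02, 0, 0.14, 5.5, 1.4, 0.1, -0.2, 0.02, 0, 0.13, 5.5, 1.4, -0.1, -0.2, 0.02, 0, 0.13, 5.5, 1.4, -0.3, -0.2, 0.01, 0, 0.13]
[5.5, 1.3, -0.5, -0.1, 0.02, 0, 0.13, 5.5, 1.2, -0.7, -0.2, 0.02, 0, 0.14, 5.5, 1.2, -0.8, -0.2, 0.02, 0, 0.13, 5.5, 0, 0, 0, 0, 0, 0, 5.5, 0, 0, 0, 0, 0, 0, 5.5, 0, 0, 0, 0, 0, 0, 5.5, 0, 0, 0, 0, 0, 0, 5.5, 0, 0, 0, 0, 0, 0]
end [0.655 0.3   0.34 ] [179.9   8.  -86.9]
```

```bash
python3 - <<'E'
from h import *
p=np.array([.5135,.4368,.0175])
s=plan([(5.5,(.5135,.4368,.06),Rt(20.1,0),15),(5.5,(.5135,.4368,.17),Rt(20.1,-8),22)],(p,Rt(20.1,0)))
s=plan([(5.5,(.5135,.4368,.34),Rt(20.1,-8),30)],s)
s=plan([(5.5,(.655,.30,.34),Rt(-86.8,-8),15)],s,dang=4.5)
E
```

```text
[5.5, 0, 0, -1.4, 0, 0, 0, 5.5, 0, 0, -1.4, 0, 0, 0, 5.5, 0, 0, -1.5, 0, 0, 0, 5.5, 0, 0, -2.2, 0, 0.03, 0, 5.5, 0.1, 0, -2.2, 0, 0.03, 0, 5.5, 0.1, 0, -2.2, 0, 0.02, 0, 5.5, 0.2, 0, -2.1, 0, 0.03, 0, 5.5, 0.2, 0, -2.2, 0, 0.03, 0]
end [0.513 0.437 0.17 ] [180.   -8.   20.1]
[5.5, 0.4, 0, -2.8, 0, 0, 0, 5.5, 0.4, 0, -2.8, 0, 0, 0, 5.5, 0.4, 0, -2.8, 0, 0, 0, 5.5, 0.4, 0, -2.8, 0, 0, 0, 5.5, 0.4, 0, -2.9, 0, 0, 0, 5.5, 0.4, 0, -2.8, 0, 0, 0]
end [0.514 0.437 0.34 ] [180.   -8.   20.1]
[5.5, 0.4, 0.7, 0.1, -0.01, 0, 0.08, 5.5, 0.4, 0.7, 0, -0.01, 0, 0.07, 5.5, 0.4, 0.7, 0.1, -0.01, 0, 0.08, 5.5, 0.5, 0.7, 0, -0.01, 0, 0.08, 5.5, 0.6, 0.5, 0.1, -0.01, 0, 0.07, 5.5, 0.6, 0.6, 0.1, -0.01, 0, 0.08, 5.5, 0.7, 0.5, 0.1, -0.02, 0, 0.08, 5.5, 0.6, 0.4, 0.1, -0.01, 0, 0.08]
[5.5, 0.8, 0.4, 0.1, -0.01, 0, 0.07, 5.5, 0.7, 0.4, 0.1, -0.01, 0, 0.08, 5.5, 0.8, 0.2, 0.1, -0.01, 0, 0.08, 5.5, 0.7, 0.3, 0.1, -0.01, 0, 0.07, 5.5, 0.8, 0.1, 0.1, -0.01, 0, 0.08, 5.5, 0.8, 0.1, 0.2, -0.01, 0, 0.08, 5.5, 0.9, 0, 0.1, -0.01, 0, 0.07, 5.5, 0.8, 0, 0.1, -0.01, 0, 0.08]
[5.5, 0.8, -0.1, 0.1, -0.01, 0, 0.08, 5.5, 0.8, -0.2, 0.1, -0.01, 0, 0.08, 5.5, 0.8, -0.2, 0.1, -0.02, 0, 0.07, 5.5, 0.7, -0.3, 0.1, -0.01, 0, 0.08, 5.5, 0.8, -0.3, 0.1, -0.01, 0, 0.08, 5.5, 0.7, -0.4, 0.1, -0.01, 0, 0.07, 5.5, 0.6, -0.5, 0.1, -0.01, 0, 0.08, 5.5, 0.7, -0.5, 0.1, -0.01, 0, 0.08]
end [0.655 0.3   0.34 ] [180.   -8.  -86.9]
```

>>> move_arm(moves=[5.5,0,0,-1.4,0,0,0,5.5,0,0,-1.4,0,0,0,5.5,0,0,-1.5,0,0,0,5.5,0,0,-2.2,0,0.03,0,5.5,0.1,0,-2.2,0,0.03,0,5.5,0.1,0,-2.2,0,0.02,0,5.5,0.2,0,-2.1,0,0.03,0,5.5,0.2,0,-2.2,0,0.03,0])

```text
clock: 19.7
tool_pos: [0.5133, 0.4359, 0.1728]
orientation: [-180.0, -8.1, 20.1]
force: [-0.1, -0.5, -3.5]
opening: 0.0637
gripper_force: 30.0
```

>>> move_arm(moves=[5.5,0.4,0,-2.8,0,0,0,5.5,0.4,0,-2.8,0,0,0,5.5,0.4,0,-2.8,0,0,0,5.5,0.4,0,-2.8,0,0,0,5.5,0.4,0,-2.9,0,0,0,5.5,0.4,0,-2.8,0,0,0])

```text
clock: 20.3
tool_pos: [0.513, 0.4355, 0.344]
orientation: [-180.0, -8.0, 20.1]
force: [0.8, 0.7, -2.2]
opening: 0.0635
gripper_force: 30.0
```

```bash
python3 - <<'E'
from h import *
im,d=snap('side','side2.png')
cv2.imwrite('pics/c4.png',cv2.cvtColor(cv2.resize(im[200:420,200:440],None,fx=2.5,fy=2.5,interpolation=cv2.INTER_CUBIC),cv2.COLOR_RGB2BGR))
E
```

```text
(no output)
```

View pics/c4.png

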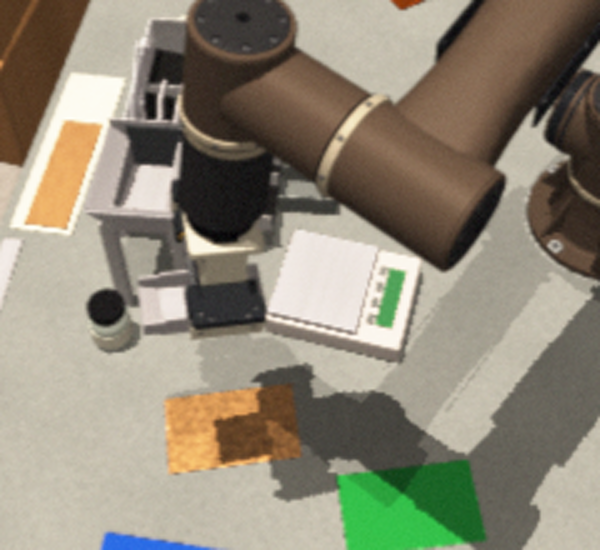

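>>> move_arm(moves=[5.5,0.4,0.7,0.1,-0.01,0,0.08,5.5,0.4,0.7,0,-0.01,0,0.07,5.5,0.4,0.7,0.1,-0.01,0,0.08,5.5,0.5,0.7,0,-0.01,0,0.08,5.5,0.6,0.5,0.1,-0.01,0,0.07,5.5,0.6,0.6,0.1,-0.01,0,0.08,5.5,0.7,0.5,0.1,-0.02,0,0.08,5.5,0.6,0.4,0.1,-0.01,0,0.08])

```text
clock: 21.15
tool_pos: [0.5603, 0.3904, 0.3417]
orientation: [179.8, -8.0, -16.0]
force: [-0.1, 0.6, -3.8]
opening: 0.0635
gripper_force: 30.0
```

>>> move_arm(moves=[5.5,0.8,0.4,0.1,-0.01,0,0.07,5.5,0.7,0.4,0.1,-0.01,0,0.08,5.5,0.8,0.2,0.1,-0.01,0,0.08,5.5,0.7,0.3,0.1,-0.01,0,0.07,5.5,0.8,0.1,0.1,-0.01,0,0.08,5.5,0.8,0.1,0.2,-0.01,0,0.08,5.5,0.9,0,0.1,-0.01,0,0.07,5.5,0.8,0,0.1,-0.01,0,0.08])

```text
clock: 21.95
tool_pos: [0.6078, 0.3441, 0.3417]
orientation: [-179.8, -8.0, -51.2]
force: [0.1, 0.4, -3.5]
opening: 0.0638
gripper_force: 30.0
```

>>> move_arm(moves=[5.5,0.8,-0.1,0.1,-0.01,0,0.08,5.5,0.8,-0.2,0.1,-0.01,0,0.08,5.5,0.8,-0.2,0.1,-0.02,0,0.07,5.5,0.7,-0.3,0.1,-0.01,0,0.08,5.5,0.8,-0.3,0.1,-0.01,0,0.08,5.5,0.7,-0.4,0.1,-0.01,0,0.07,5.5,0.6,-0.5,0.1,-0.01,0,0.08,5.5,0.7,-0.5,0.1,-0.01,0,0.08])

```text
clock: 22.75
tool_pos: [0.6549, 0.2988, 0.3418]
orientation: [180.0, -8.0, -87.1]
force: [0.6, 0.2, -4.0]
opening: 0.0636
gripper_force: 30.0
```

```bash
python3 - <<'E'
from h import *
H=np.array([.661,.1915]); gy=np.array([-.056,.998])
o=ctrl.get_obs(); print(np.round(o['tool_pos'],3),np.round(o['orientation'],1))
def tcp(yh,z,th): 
    r=Rt(-86.8,th); lip=np.array([*(H+yh*gy),z]); return lip-r.apply(LIP),r
s=None
for th,yh,z in((5,.03,.325),(20,.025,.285)): p,r=tcp(yh,z,th); print(th,p); s=plan([(5.5,p,r,15)],s,dang=4)
for th,yh,z in((40,.025,.275),(62,.025,.275)): p,r=tcp(yh,z,th); print(th,p);s=plan([(5.5,p,r,15)],s,dang=3)
E
```

```text
[0.655 0.299 0.342] [180.   -8.  -87.1]
5 [0.6549029  0.30044568 0.33844772]
[5.5, -0.1, 0, 0.1, 0, -0.06, 0, 5.5, 0, 0, 0.1, 0, -0.05, 0, 5.5, 0, 0, 0, 0, -0.06, 0, 5.5, -0.1, 0, 0.1, 0, -0.06, -0.01]
end [0.655 0.301 0.339] [-180.     5.2  -86.5]
20 [0.65552769 0.28928853 0.31846961]
[5.5, 0.3, 0, 0.5, 0, -0.06, 0, 5.5, 0.4, 0, 0.4, 0, -0.07, 0, 5.5, 0.4, 0, 0.5, 0, -0.06, 0, 5.5, 0.4, 0, 0.4, 0, -0.07, 0]
end [0.656 0.289 0.318] [-180.    20.1  -86.5]
40 [0.65641229 0.2734664  0.3314023 ]
[5.5, 0.1, 0, -0.3, 0, -0.05, 0, 5.5, 0.2, 0, -0.2, 0, -0.05, 0, 5.5, 0.1, 0, -0.3, 0, -0.05, 0, 5.5, 0.1, 0, -0.3, 0, -0.05, 0, 5.5, 0.1, 0, -0.2, 0, -0.05, 0, 5.5, 0.1, 0, -0.3, 0, -0.05, 0, 5.5, 0.1, 0, -0.3, 0, -0.05, 0]
end [0.656 0.273 0.331] [-180.    40.1  -86.5]
62 [0.65782384 0.24821895 0.34868737]
[5.5, 0.1, 0, -0.4, 0, -0.05, 0, 5.5, 0.1, 0, -0.3, 0, -0.05, 0, 5.5, 0, 0, -0.4, 0, -0.04, 0, 5.5, 0.1, 0, -0.4, 0, -0.05, 0, 5.5, 0, 0, -0.4, 0, -0.05, 0, 5.5, 0, 0, -0.4, 0, -0.05, 0, 5.5, 0, 0, -0.3, 0, -0.04, 0, 5.5, 0, 0, -0.4, 0, -0.05, 0]
end [0.658 0.248 0.348] [-180.    61.9  -86.5]
```

>>> move_arm(moves=[5.5,-0.1,0,0.1,0,-0.06,0,5.5,0,0,0.1,0,-0.05,0,5.5,0,0,0,0,-0.06,0,5.5,-0.1,0,0.1,0,-0.06,0,5.5,0.3,0,0.5,0,-0.06,0,5.5,0.4,0,0.4,0,-0.06,0])

```text
clock: 23.35
tool_pos: [0.6548, 0.295, 0.3292]
orientation: [-180.0, 12.2, -86.9]
force: [0.3, -0.1, -3.9]
opening: 0.0638
gripper_force: 30.0
```

```bash
python3 - <<'E'
from h import *
im,d=snap('side','side3.png')
cv2.imwrite('pics/c5.png',cv2.cvtColor(cv2.resize(im[170:360,200:400],None,fx=3,fy=3,interpolation=cv2.INTER_CUBIC),cv2.COLOR_RGB2BGR))
print(ctrl.get_obs()['joint_pos'])
E
```

```text
[ 33.7613576   20.20278727  15.58682183 -10.82290842 -79.21423221
 -29.30067507]
```

View pics/c5.png

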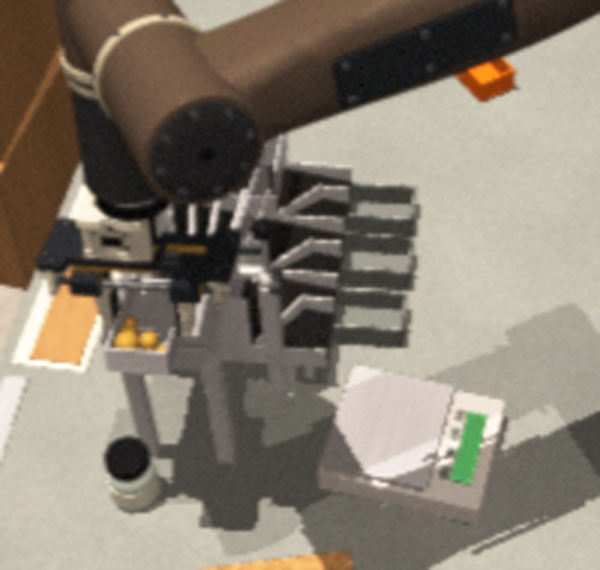

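```bash
cat >> h.py <<'E'
def proj(n,X):
    m=vision.camera_model(n); f=240/np.tan(np.radians(m['vertical_fov']/2))
    K=np.array([[f,0,m['cx']],[0,f,m['cy']],[0,0,1.]]); T=np.linalg.inv(np.array(m['cam_to_world']))
    return cv2.projectPoints(np.array(X,float).reshape(-1,1,3),cv2.Rodrigues(T[:3,:3])[0],T[:3,3],K,np.array(m['D'],float))[0][:,0]
E
python3 - <<'E'
from h import *
H=np.array([.661,.1915]); gx=np.array([.998,.056]);gy=np.array([-.056,.998])
C=[[*(H+a*gx+b*gy),.271] for a,b in((-.062,-.06),(.062,-.06),(.062,.085),(-.062,.085))]
a=cv2.imread('pics/side0.png'); b=cv2.imread('pics/side3.png')
o=ctrl.get_obs(); r=R.from_euler('xyz',o['orientation'],degrees=True); S=[o['tool_pos']+r.apply(v) for v in((.08,.032,.0065),(.08,-.032,.0065),(-.059,-.032,.0175),(-.059,.032,.0175))]
out=[]
for im,pts in((a,C),(b,C+S)):
    im=cv2.resize(im[200:340,200:330],None,fx=3,fy=4,interpolation=cv2.INTER_CUBIC)
    for i,(u,v) in enumerate(proj('side',pts)): cv2.circle(im,(int((u-200)*3),int((v-200)*4)),3,(0,0,255) if i<4 else (0,255,0),-1)
    out.append(im)
cv2.imwrite('pics/c6.png',np.hstack(out))
E
```

```text
(no output)
```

View pics/c6.png

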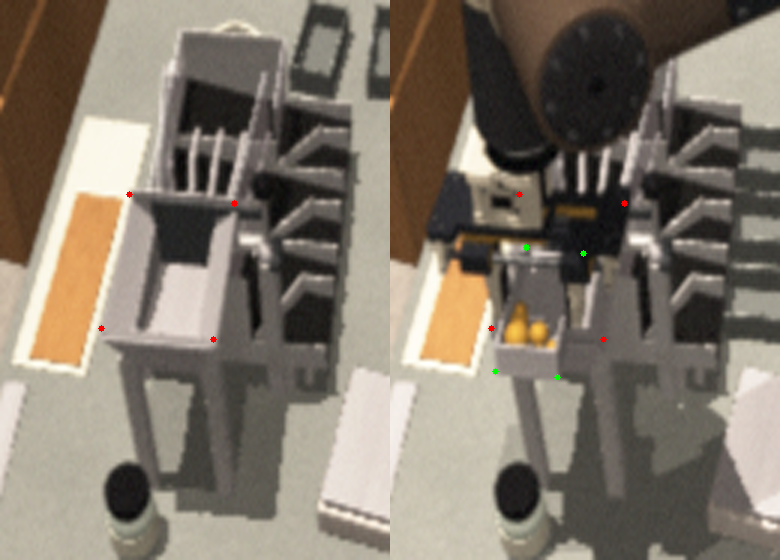

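```bash
python3 - <<'E'
from h import *
H=np.array([.661,.1915]); gy=np.array([-.056,.998])
def tcp(yh,z,th): 
    r=Rt(-86.8,th); lip=np.array([*(H+yh*gy),z]); return lip-r.apply(LIP),r
s=None
for th,yh,z in((20,.03,.287),(40,.03,.277),(66,.03,.277)): p,r=tcp(yh,z,th); s=plan([(5.5,p,r,15)],s,dang=3)
E
```

```text
[5.5, 0, 0, 0.3, 0, -0.04, 0, 5.5, 0.1, 0, 0.3, 0, -0.05, 0, 5.5, 0, -0.1, 0.2, 0, -0.04, 0]
end [0.656 0.294 0.321] [180.   19.8 -87. ]
[5.5, 0.2, 0, -0.2, 0, -0.05, 0, 5.5, 0.1, 0, -0.3, 0, -0.05, 0, 5.5, 0.1, 0, -0.3, 0, -0.05, 0, 5.5, 0.1, 0, -0.2, 0, -0.05, 0, 5.5, 0.1, 0, -0.3, 0, -0.05, 0, 5.5, 0.1, 0, -0.3, 0, -0.05, 0, 5.5, 0.1, 0, -0.3, 0, -0.05, 0]
end [0.657 0.278 0.334] [179.9  39.9 -87. ]
[5.5, 0.1, 0, -0.4, 0, -0.05, 0, 5.5, 0.1, 0, -0.4, 0, -0.05, 0, 5.5, 0.1, 0, -0.3, 0, -0.05, 0, 5.5, 0.1, 0, -0.4, 0, -0.05, 0, 5.5, 0, 0, -0.4, 0, -0.05, 0, 5.5, 0, 0, -0.4, 0, -0.05, 0, 5.5, 0, 0, -0.4, 0, -0.05, 0, 5.5, 0, 0, -0.4, 0, -0.06, 0]
[5.5, 0, 0, -0.4, 0, -0.05, 0]
end [0.658 0.248 0.352] [179.9  66.2 -87.1]
```

>>> move_arm(moves=[5.5,0,0,0.3,0,-0.04,0,5.5,0.1,0,0.3,0,-0.05,0,5.5,0,0,0.2,0,-0.04,0,5.5,0.2,0,-0.2,0,-0.05,0,5.5,0.1,0,-0.3,0,-0.05,0,5.5,0.1,0,-0.3,0,-0.05,0])

```text
clock: 24.0
tool_pos: [0.6553, 0.289, 0.3277]
orientation: [-180.0, 28.2, -86.9]
force: [0.4, -0.3, -1.7]
opening: 0.0639
gripper_force: 30.0
```

>>> move_arm(moves=[5.5,0.1,0,-0.2,0,-0.05,0,5.5,0.1,0,-0.3,0,-0.05,0,5.5,0.1,0,-0.3,0,-0.05,0,5.5,0.1,0,-0.3,0,-0.05,0,5.5,0,0,0,0,0,0,5.5,0,0,0,0,0,0])

```text
clock: 24.6
tool_pos: [0.6563, 0.2792, 0.3341]
orientation: [-180.0, 39.5, -86.9]
force: [0.8, 0.3, -2.1]
opening: 0.0635
gripper_force: 30.0
```

>>> move_arm(moves=[5.5,0.1,0,-0.4,0,-0.05,0,5.5,0.1,0,-0.4,0,-0.05,0,5.5,0.1,0,-0.3,0,-0.05,0,5.5,0.1,0,-0.4,0,-0.05,0,5.5,0,0,-0.4,0,-0.05,0,5.5,0,0,-0.4,0,-0.05,0,5.5,0,0,-0.4,0,-0.05,0,5.5,0,0,-0.4,0,-0.05,0])

```text
clock: 25.4
tool_pos: [0.6572, 0.2541, 0.3511]
orientation: [-180.0, 62.5, -86.8]
force: [-0.5, 0.2, -1.4]
opening: 0.0638
gripper_force: 30.0
```

>>> move_arm(moves=[5.5,0,0,-0.4,0,-0.05,0,5.5,0,0,0,0,0,0,5.5,0,0,0,0,0,0,5.5,0,0,0,0,0,0,5.5,0,0,0,0,0,0,5.5,0,0,0,0,0,0,5.5,0,0,0,0,0,0])

```text
clock: 26.1
tool_pos: [0.6576, 0.2505, 0.3528]
orientation: [-180.0, 65.3, -86.9]
force: [-0.2, -0.1, -2.1]
opening: 0.0637
gripper_force: 30.0
```

```bash
python3 - <<'E'
from h import *
im,d=snap('side','side4.png')
cv2.imwrite('pics/c7.png',cv2.cvtColor(cv2.resize(im[190:370,200:400],None,fx=3,fy=3,interpolation=cv2.INTER_CUBIC),cv2.COLOR_RGB2BGR))
E
```

```text
(no output)
```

View pics/c7.png

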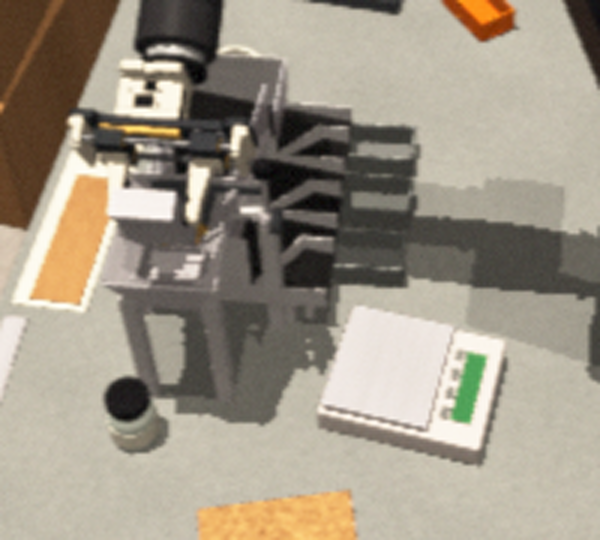

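```bash
python3 - <<'E'
from h import *
s=plan([(5.5,(.655,.32,.42),Rt(-86.8,20),25),(5.5,(.60,.39,.38),Rt(-40,0),40),(5.5,(.5135,.4368,.25),Rt(19.5,0),45)])
s=plan([(5.5,(.5135,.4363,.06),Rt(20,0),40),(5.5,(.5135,.4363,.019),Rt(20,0),15,1)],s)
E
```

```text
[5.5, -1.5, 0, 0.6, 0, 0.13, 0, 5.5, -1.6, 0, 0.4, 0, 0.13, 0, 5.5, -1.6, -0.1, 0.2, 0, 0.14, 0, 5.5, -1.6, 0, -0.1, 0, 0.13, 0, 5.5, -1.6, 0, -0.2, 0, 0.13, 0, 5.5, -1.5, 0, -0.5, 0, 0.13, 0, 5.5, -0.8, 0.7, 0.9, -0.02, 0.05, -0.12, 5.5, -0.9, 0.6, 0.9, -0.02, 0.04, -0.11]
[5.5, -1, 0.5, 0.8, -0.02, 0.05, -0.12, 5.5, -1.1, 0.4, 0.8, -0.02, 0.05, -0.11, 5.5, -1.2, 0.2, 0.7, -0.02, 0.05, -0.12, 5.5, -1.2, 0, 0.7, -0.02, 0.04, -0.11, 5.5, -1.2, -0.1, 0.7, -0.02, 0.05, -0.12, 5.5, -1.2, 0.3, 1.6, 0, 0, -0.13, 5.5, -1.2, 0, 1.6, 0, 0, -0.13, 5.5, -1.3, 0, 1.7, 0, 0, -0.13]
[5.5, -1.2, -0.2, 1.6, 0, 0, -0.13, 5.5, -1.2, -0.4, 1.6, 0, 0, -0.13, 5.5, -1.1, -0.5, 1.6, 0, 0, -0.13, 5.5, -1, -0.7, 1.6, 0, 0, -0.13, 5.5, -0.9, -0.8, 1.6, 0, 0, -0.13]
end [0.514 0.437 0.25 ] [-180.    -0.2   19.6]
[5.5, 0, 0, 3.8, 0, 0, 0, 5.5, 0, 0, 3.8, 0, 0, 0, 5.5, -0.1, 0, 3.8, 0, 0, 0, 5.5, 0, 0, 3.8, 0, 0, -0.01, 5.5, 0, 0, 3.8, 0, 0, 0, 5.5, 0, 0, 1.4, 0, 0, 0, 5.5, 0, 0, 1.4, 0, 0, 0, 5.5, 0, 0, 1.3, 0, 0, 0]
[5.5, 0, 0, 0, 0, 0, 0]
end [0.514 0.437 0.019] [-180.    -0.2   20.1]
```

>>> move_arm(moves=[5.5,-1.5,0,0.6,0,0.13,0,5.5,-1.6,0,0.4,0,0.13,0,5.5,-1.6,-0.1,0.2,0,0.14,0,5.5,-1.6,0,-0.1,0,0.13,0,5.5,-1.6,0,-0.2,0,0.13,0,5.5,-1.5,0,-0.5,0,0.13,0,5.5,-0.8,0.7,0.9,-0.02,0.05,-0.12,5.5,-0.9,0.6,0.9,-0.02,0.04,-0.11])

```text
clock: 26.95
tool_pos: [0.6387, 0.3419, 0.4086]
orientation: [-178.2, 14.6, -72.8]
force: [0.5, 0.5, -2.5]
opening: 0.0638
gripper_force: 30.0
```

>>> move_arm(moves=[5.5,-1,0.5,0.8,-0.02,0.05,-0.12,5.5,-1.1,0.4,0.8,-0.02,0.05,-0.11,5.5,-1.2,0.2,0.7,-0.02,0.05,-0.12,5.5,-1.2,0,0.7,-0.02,0.04,-0.11,5.5,-1.2,-0.1,0.7,-0.02,0.05,-0.12,5.5,-1.2,0.3,1.6,0,0,-0.13,5.5,-1.2,0,1.6,0,0,-0.13,5.5,-1.3,0,1.7,0,0,-0.13])

```text
clock: 27.75
tool_pos: [0.5667, 0.4081, 0.3296]
orientation: [-179.9, -0.0, -17.4]
force: [1.0, -0.9, -2.0]
opening: 0.0638
gripper_force: 30.0
```

>>> move_arm(moves=[5.5,-1.2,-0.2,1.6,0,0,-0.13,5.5,-1.2,-0.4,1.6,0,0,-0.13,5.5,-1.1,-0.5,1.6,0,0,-0.13,5.5,-1,-0.7,1.6,0,0,-0.13,5.5,-0.9,-0.8,1.6,0,0,-0.13,5.5,0,0,3.8,0,0,0])

```text
clock: 28.35
tool_pos: [0.5141, 0.439, 0.215]
orientation: [-179.7, -0.4, 19.9]
force: [0.1, 1.5, -1.3]
opening: 0.0637
gripper_force: 30.0
```

```bash
python3 - <<'E'
from h import *
im,d=snap('top','top4.png')
a=cv2.resize(im[150:225,225:315],None,fx=7,fy=7,interpolation=cv2.INTER_CUBIC)
cv2.imwrite('pics/c8.png',cv2.cvtColor(a,cv2.COLOR_RGB2BGR))
s=plan([(5.5,(.5135,.4363,.06),Rt(20,0),40),(5.5,(.5135,.4363,.019),Rt(20,0),15,1)])
E
```

```text
[5.5, 0.1, 0, 3.6, 0, 0, 0, 5.5, 0, 0, 3.7, 0, 0, 0, 5.5, 0.1, 0, 3.6, 0, 0, -0.01, 5.5, 0.1, 0, 3.7, 0, 0, 0, 5.5, 0, 0, 1.4, 0, 0, 0, 5.5, 0, 0, 1.3, 0, 0, 0, 5.5, 0, 0, 1.4, 0, 0, 0, 5.5, 0, 0, 0, 0, 0, 0]
end [0.513 0.437 0.019] [-180.     0.2   20.1]
```

View pics/c8.png

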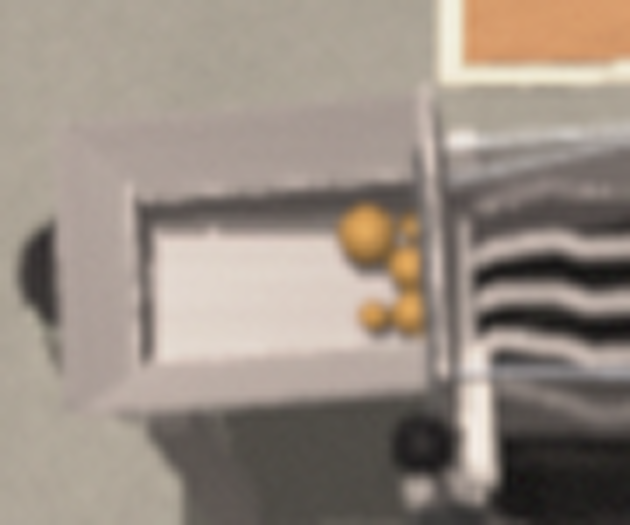

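>>> move_arm(moves=[5.5,0.1,0,3.6,0,0,0,5.5,0,0,3.7,0,0,0,5.5,0.1,0,3.6,0,0,0,5.5,0.1,0,3.7,0,0,0,5.5,0,0,1.4,0,0,0,5.5,0,0,1.3,0,0,0,5.5,0,0,1.4,0,0,0,5.5,0,0,0,0,0,0])

```text
clock: 29.2
tool_pos: [0.5171, 0.4377, 0.0244]
orientation: [-180.0, -0.1, 19.5]
force: [0.0, -0.3, -1.3]
opening: 0.064
gripper_force: 30.0
```

>>> move_arm(moves=[8.7,0,0,0,0,0,0,8.7,0,0,0,0,0,0,8.7,0,0,0,0,0,0,8.7,0,0,0,0,0,0,8.7,0,0,-3,0,0,0,8.7,0,0,-4,0,0,0,8.7,0,0,-4,0,0,0,8.7,0,0,-4,0,0,0])

```text
clock: 30.0
tool_pos: [0.517, 0.4377, 0.1774]
orientation: [-179.9, -0.2, 19.5]
force: [1.2, 1.1, -0.3]
opening: 0.0873
gripper_force: 0.0
```

```bash
python3 - <<'E'
from h import *
im,d=snap('side','side5.png'); P=cloud('side',d); print('scoop',boxat(P,.4,.62,.37,.51,.024,.045))
c=im[345:400,255:330].astype(int); m=(c[...,0]>150)&(c[...,0]-c[...,2]>90); 
print(m.sum(), [np.round(P[345:400,255:330][m][:,2].max(initial=0),3)])
im0=cv2.imread('pics/side0.png')[...,::-1][345:400,255:330].astype(int); print('t0',((im0[...,0]>150)&(im0[...,0]-im0[...,2]>90)).sum())
c=np.hstack([cv2.resize(im[340:400,250:330],None,fx=5,fy=5,interpolation=cv2.INTER_CUBIC),cv2.resize(im[190:310,230:310],(400,300)),]); cv2.imwrite('pics/c9.png',cv2.cvtColor(c,cv2.COLOR_RGB2BGR))
E
```

```text
scoop (98, array([528.2, 442.8]), array([137.9,  69.3]), 19.8)
207 [np.float64(0.278)]
t0 694
```

View pics/c9.png

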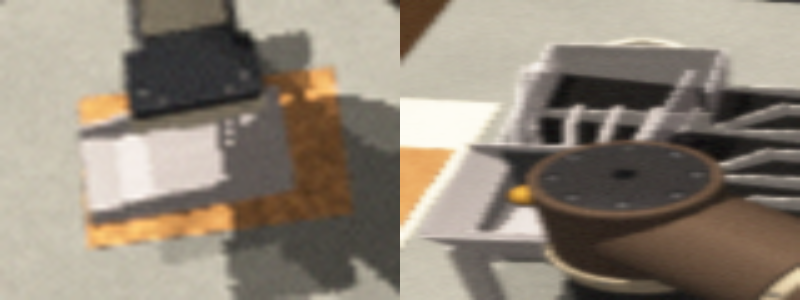

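```bash
python3 - <<'E'
from h import *
s=plan([(0,(.54,.35,.36),Rt(10,0),45),(0,(.5645,.195,.36),Rt(3.2,0),45),(0,(.5645,.195,.285),Rt(3.2,0),25)])
s=plan([(0,(.5684,.122,.285),Rt(3.2,0),12)],s)
E
```

```text
[0, -0.2, 1.8, -3.5, 0, 0, 0.03, 0, -0.1, 1.8, -3.5, 0, 0, 0.04, 0, 0, 1.9, -3.5, 0, -0.01, 0.03, 0, -0.1, 1.8, -3.5, 0, 0, 0.03, 0, 0, 1.8, -3.5, -0.01, 0, 0.04, 0, 0, 3.9, 0, 0, 0, 0.03, 0, 0, 3.9, 0, 0, 0, 0.03, 0, 0.2, 4, 0.1, 0, 0, 0.03]
[0, 0.3, 3.9, 0, 0, 0, 0.03, 0, 0, 0, 2.5, 0, 0, 0, 0, 0, 0, 2.5, 0, 0, 0, 0, 0, -0.1, 2.5, 0, 0, 0]
end [0.565 0.195 0.285] [ 1.798e+02 -1.000e-01  3.000e+00]
[0, 0, 1.1, 0, 0, 0, 0, 0, 0, 1, 0, 0, 0, 0, 0, 0, 1.1, 0, 0, 0, 0, 0, 0, 1, 0, 0, 0, 0, 0, 0, 1.1, 0, 0, 0, 0, 0, 0, 1, 0, 0, 0, 0, 0, 0, 1.1, 0, 0, 0, 0]
end [0.568 0.122 0.285] [ 1.798e+02 -1.000e-01  3.000e+00]
```

>>> move_arm(moves=[0,-0.2,1.8,-3.5,0,0,0.03,0,-0.1,1.8,-3.5,0,0,0.04,0,0,1.9,-3.5,0,0,0.03,0,-0.1,1.8,-3.5,0,0,0.03,0,0,1.8,-3.5,0,0,0.04,0,0,3.9,0,0,0,0.03,0,0,3.9,0,0,0,0.03,0,0.2,4,0.1,0,0,0.03])

```text
clock: 30.85
tool_pos: [0.556, 0.2311, 0.3498]
orientation: [-179.9, -0.2, 4.6]
force: [1.0, -0.9, 0.0]
opening: 0.0287
gripper_force: 0.0
```

>>> move_arm(moves=[0,0.3,3.9,0,0,0,0.03,0,0,0,2.5,0,0,0,0,0,0,2.5,0,0,0,0,0,0,2.5,0,0,0])

```text
clock: 31.25
tool_pos: [0.5625, 0.1932, 0.2738]
orientation: [-179.9, -0.2, 2.9]
force: [0.2, 0.2, -0.4]
opening: 0.0011
gripper_force: 0.0
```

>>> move_arm(moves=[0,0,1.1,0,0,0,0,0,0,1,0,0,0,0,0,0,1.1,0,0,0,0,0,0,1,0,0,0,0,0,0,0,0,0,0,0])

```text
clock: 31.75
tool_pos: [0.5651, 0.1507, 0.2754]
orientation: [-179.9, -0.3, 2.9]
force: [0.6, 2.1, 1.2]
opening: 0.0005
gripper_force: 1.0
```

>>> move_arm(moves=[0,0,1,0,0,0,0,0,0,1,0,0,0,0,0,0,0.8,0,0,0,0,0,0,0,0,0,0,0,0,0,0,0,0,0,0,0,0,0,0,0,0,0,0,0,0,0,0,0,0,0,0,0,0,0,0,0])

```text
clock: 32.55
tool_pos: [0.5659, 0.124, 0.274]
orientation: [-179.9, -0.1, 2.9]
force: [-1.7, 5.0, 0.5]
opening: 0.0006
gripper_force: 2.2
```

>>> move_arm(moves=[0,0,0,0,0,0,0,0,0,0,0,0,0,0,0,0,0,0,0,0,0,0,0,0,0,0,0,0,0,0,0,0,0,0,0,0,0,0,0,0,0,0,0,0,0,0,0,0,0,0,0,0,0,0,0,0])

```text
clock: 33.35
tool_pos: [0.5659, 0.1238, 0.2739]
orientation: [-179.9, -0.1, 2.9]
force: [-1.9, 3.7, 0.1]
opening: 0.0003
gripper_force: 2.2
```

>>> move_arm(moves=[0,0,0,0,0,0,0,0,0,0,0,0,0,0,0,0,0,0,0,0,0,0,0,0,0,0,0,0,0,0,0,0,0,0,0,0,0,0,0,0,0,0,0,0,0,0,0,0,0,0,0,0,0,0,0,0])

```text
clock: 34.15
tool_pos: [0.566, 0.1238, 0.2739]
orientation: [-179.9, -0.1, 2.9]
force: [-1.9, 5.2, -0.2]
opening: 0.0006
gripper_force: 2.2
```

>>> move_arm(moves=[0,0,0,0,0,0,0,0,0,0,0,0,0,0,0,0,0,0,0,0,0,0,0,0,0,0,0,0,0,0,0,0,0,0,0,0,0,0,0,0,0,0,0,0,0,0,0,0,0,0,0,0,0,0,0,0])

```text
clock: 34.95
tool_pos: [0.566, 0.1238, 0.2739]
orientation: [-179.9, -0.1, 2.9]
force: [-2.9, 4.7, 0.0]
opening: 0.0007
gripper_force: 2.2
```

```bash
python3 - <<'E'
from h import *
a,_=snap('side','side6.png'); b,_=snap('top','top5.png')
c=np.hstack([cv2.resize(a[190:320,230:360],(400,400),interpolation=cv2.INTER_CUBIC),cv2.resize(b[160:290,270:400],(400,400),interpolation=cv2.INTER_CUBIC)]); cv2.imwrite('pics/c10.png',cv2.cvtColor(c,cv2.COLOR_RGB2BGR))
E
```

```text
(no output)
```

View pics/c10.png

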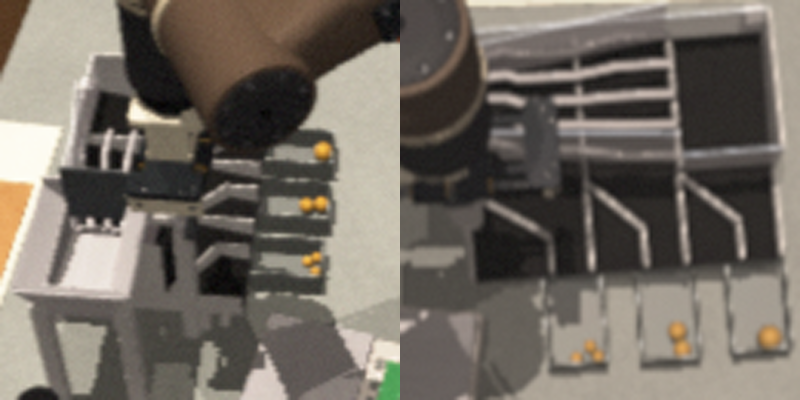

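>>> move_arm(moves=[0,0,0.4,0,0,0,0,0,0,0,0,0,0,0,0,0,0,0,0,0,0,0,0,0,0,0,0,0,0,0,0,0,0,0,0,0,0,0,0,0,0,0,0,0,0,0,0,0,0,0,0,0,0,0,0,0])

```text
clock: 35.85
tool_pos: [0.5665, 0.1206, 0.274]
orientation: [-179.9, -0.2, 2.9]
force: [-1.1, 6.8, 0.4]
opening: 0.0006
gripper_force: 3.1
```

>>> move_arm(moves=[0,0,-1,0,0,0,0,0,0,-1,0,0,0,0,0,0,-1,0,0,0,0,0,0,-1,0,0,0,0,0,0,-1,0,0,0,0,0,0,-1.5,0,0,0,0,0,0,0,-4,0,0,0,0,0,0,-4,0,0,0])

```text
clock: 36.65
tool_pos: [0.5621, 0.1855, 0.3539]
orientation: [180.0, 0.0, 3.0]
force: [1.4, -0.4, 0.5]
opening: 0.0001
gripper_force: 0.0
```

```bash
python3 - <<'E'
from h import *
# large box: centre (.484,-.1695), grip 20mm outward -> TCP (.464,-.1705)
s=plan([(7.2,(.44,.10,.36),Rt(3,0),45),(7.2,(.44,-.10,.25),Rt(3.2,0),45),(7.2,(.464,-.1705,.10),Rt(3.2,0),45),(7.2,(.464,-.1705,.02),Rt(3.2,0),30)])
im,d=load('top'); P=cloud('top',d)
print('platform',boxat(P,.25,.5,.1,.32,.0515,.06))
for n,p in dict(plat=(.383,.2127,.055)).items(): print(proj('top',[p]))
E
```

```text
[7.2, -3.2, 2, -0.2, 0, 0, 0, 7.2, -3.1, 2, -0.1, 0, 0, 0, 7.2, -3.2, 1.9, -0.2, 0, 0, 0, 7.2, -3.1, 2, -0.1, 0, 0, 0, 7.2, -0.2, 3.3, 1.8, 0, 0, 0, 7.2, -0.2, 3.4, 1.9, 0, 0, 0, 7.2, -0.1, 3.3, 1.8, 0, 0, 0, 7.2, -0.2, 3.3, 1.8, 0, 0, 0]
[7.2, -0.2, 3.3, 1.9, 0, 0, 0, 7.2, -0.2, 3.4, 1.8, 0, 0, 0, 7.2, 0.5, 1.8, 3.8, 0, 0, 0, 7.2, 0.5, 1.8, 3.7, 0, 0, 0, 7.2, 0.5, 1.7, 3.8, 0, 0, 0, 7.2, 0.6, 1.8, 3.7, 0, 0, 0, 7.2, 0, 0, 2.7, 0, 0, 0, 7.2, 0, 0, 2.6, 0, 0, 0]
[7.2, 0, 0, 2.7, 0, 0, 0]
end [ 0.464 -0.17   0.02 ] [180.   0.   3.]
platform (1044, array([387.5, 211. ]), array([149.7, 180. ]), 83.1)
[[267.4257041  289.83852393]]
```

>>> move_arm(moves=[7.2,-3.2,2,-0.2,0,0,0,7.2,-3.1,2,-0.1,0,0,0,7.2,-3.2,1.9,-0.2,0,0,0,7.2,-3.1,2,-0.1,0,0,0,7.2,-0.2,3.3,1.8,0,0,0,7.2,-0.2,3.4,1.9,0,0,0,7.2,-0.1,3.3,1.8,0,0,0,7.2,-0.2,3.3,1.8,0,0,0])

```text
clock: 37.45
tool_pos: [0.4408, -0.0343, 0.2862]
orientation: [-179.9, -0.2, 3.0]
force: [0.7, 0.3, -0.1]
opening: 0.059
gripper_force: 0.0
```

>>> move_arm(moves=[7.2,-0.2,3.3,1.9,0,0,0,7.2,-0.2,3.4,1.8,0,0,0,7.2,0.5,1.8,3.8,0,0,0,7.2,0.5,1.8,3.7,0,0,0,7.2,0.5,1.7,3.8,0,0,0,7.2,0.4,1.8,3.4,0,0,0])

```text
clock: 38.05
tool_pos: [0.4636, -0.1708, 0.1008]
orientation: [-179.9, -0.1, 2.9]
force: [1.2, 0.3, 0.3]
opening: 0.0723
gripper_force: 0.0
```

```bash
python3 - <<'E'
from h import *
s=plan([(7.2,(.464,-.1695,.10),Rt(3.2,0),45),(7.2,(.464,-.1695,.02),Rt(3.2,0),30)])
s=plan([(5.5,(.464,-.1695,.02),Rt(3.2,0),30,4)],s)
s=plan([(5.5,(.412,-.1724,.0205),Rt(3.2,0),10)],s)
s=plan([(5.5,(.412,-.1724,.16),Rt(3.2,0),25)],s)
s=plan([(5.5,(.43,0,.16),Rt(0,0),30),(5.5,(.394,.211,.16),Rt(-6.6,0),30)],s)
s=plan([(5.5,(.394,.211,.09),Rt(-6.6,0),25),(5.5,(.394,.211,.077),Rt(-6.6,0),10,1)],s)
E
```

```text
[7.2, 0, -0.1, 0.1, 0, 0, 0, 7.2, 0, 0, 2.7, 0, 0, 0, 7.2, 0, 0, 2.6, 0, 0, 0, 7.2, 0, 0, 2.7, 0, 0, 0]
end [ 0.464 -0.17   0.02 ] [-1.799e+02 -1.000e-01  2.900e+00]
[5.5, 0, 0, 0, 0, 0, 0, 5.5, 0, 0, 0, 0, 0, 0, 5.5, 0, 0, 0, 0, 0, 0, 5.5, 0, 0, 0, 0, 0, 0, 5.5, 0, 0, 0, 0, 0, 0]
end [ 0.464 -0.17   0.02 ] [-1.799e+02 -1.000e-01  2.900e+00]
[5.5, -0.9, 0, 0, 0, 0, 0, 5.5, -0.8, 0, 0, 0, 0, 0, 5.5, -0.9, 0, 0, 0, 0, 0, 5.5, -0.9, 0, -0.1, 0, 0, 0, 5.5, -0.8, 0, 0, 0, 0, 0, 5.5, -0.9, 0, 0, 0, 0, 0]
end [ 0.412 -0.172  0.021] [-1.799e+02 -1.000e-01  2.900e+00]
[5.5, 0, 0, -2.3, 0, 0, 0, 5.5, 0, 0, -2.3, 0, 0, 0, 5.5, 0, 0, -2.4, 0, 0, 0, 5.5, 0, 0, -2.3, 0, 0, 0, 5.5, 0, 0, -2.3, 0, 0, 0, 5.5, 0, 0, -2.3, 0, 0, 0]
end [ 0.412 -0.173  0.16 ] [-1.799e+02 -1.000e-01  2.900e+00]
[5.5, 0.5, -2.9, 0, 0, 0, 0.01, 5.5, 0.4, -2.8, 0, 0, 0, 0.01, 5.5, 0.4, -2.9, 0, 0, 0, 0.01, 5.5, 0.3, -2.8, 0, 0, 0, 0, 5.5, 0.4, -2.9, 0, 0, 0, 0.01, 5.5, 0.4, -2.9, 0, 0, 0, 0.01, 5.5, -0.5, -2.6, 0, 0, 0, 0.01, 5.5, -0.4, -2.7, 0, 0, 0, 0.02]
[5.5, -0.6, -2.6, 0, 0, 0, 0.01, 5.5, -0.5, -2.6, 0, 0, 0, 0.02, 5.5, -0.6, -2.6, 0, 0, 0, 0.01, 5.5, -0.7, -2.6, 0, 0, 0, 0.02, 5.5, -0.7, -2.6, 0, 0, 0, 0.01, 5.5, -0.7, -2.6, 0, 0, 0, 0.02]
end [0.394 0.211 0.16 ] [-1.799e+02 -1.000e-01 -6.800e+00]
[5.5, 0, 0, 2.3, 0, 0, 0, 5.5, 0, 0, 2.4, 0, 0, 0, 5.5, 0, 0, 2.3, 0, 0, 0, 5.5, 0, 0, 0.7, 0, 0, 0, 5.5, 0, 0, 0.6, 0, 0, 0, 5.5, 0, 0, 0, 0, 0, 0]
end [0.394 0.211 0.077] [-1.799e+02 -1.000e-01 -6.800e+00]
```

```bash
python3 - <<'E'
from h import *
im,d=snap('top','top6.png'); P=cloud('top',d).reshape(-1,3)
q=P[(P[:,2]>.293)&(P[:,2]<.33)&(abs(P[:,0]-.567)<.04)&(abs(P[:,1]-.11)<.07)]; print(len(q),q.mean(0) if len(q) else '')
E
```

```text
68 [0.56663984 0.13019867 0.31019647]
```

>>> move_arm(moves=[7.2,0,0,0.1,0,0,0,7.2,0,0,2.7,0,0,0,7.2,0,0,2.6,0,0,0,7.2,0,0,2.7,0,0,0])

```text
clock: 38.5
tool_pos: [0.4656, -0.1695, 0.0226]
orientation: [-179.9, -0.4, 3.0]
force: [0.0, 1.1, -0.1]
opening: 0.0721
gripper_force: 0.0
```

>>> move_arm(moves=[5.5,0,0,0,0,0,0,5.5,0,0,0,0,0,0,5.5,0,0,0,0,0,0,5.5,0,0,0,0,0,0,5.5,0,0,0,0,0,0])

```text
clock: 39.0
tool_pos: [0.4641, -0.1703, 0.0223]
orientation: [-179.9, -0.2, 2.9]
force: [0.8, -0.2, -2.3]
opening: 0.0638
gripper_force: 30.0
```

Knob is back at its start position and the box is gripped. Slide it out, lift and carry.

>>> move_arm(moves=[5.5,-0.9,0,0,0,0,0,5.5,-0.8,0,0,0,0,0,5.5,-0.9,0,0,0,0,0,5.5,-0.9,0,-0.1,0,0,0,5.5,-0.8,0,0,0,0,0,5.5,-0.9,0,0,0,0,0])

```text
clock: 39.6
tool_pos: [0.4102, -0.1731, 0.022]
orientation: [-179.9, -0.1, 2.9]
force: [0.1, -0.0, -0.9]
opening: 0.0637
gripper_force: 30.0
```

>>> move_arm(moves=[5.5,0,0,-2.3,0,0,0,5.5,0,0,-2.3,0,0,0,5.5,0,0,-2.4,0,0,0,5.5,0,0,-2.3,0,0,0,5.5,0,0,-2.3,0,0,0,5.5,0,0,-2.3,0,0,0])

```text
clock: 40.2
tool_pos: [0.4097, -0.1732, 0.1615]
orientation: [-179.9, -0.0, 2.9]
force: [1.7, 0.1, -1.8]
opening: 0.064
gripper_force: 30.0
```

>>> move_arm(moves=[5.5,0.5,-2.9,0,0,0,0.01,5.5,0.4,-2.8,0,0,0,0.01,5.5,0.4,-2.9,0,0,0,0.01,5.5,0.3,-2.8,0,0,0,0,5.5,0.4,-2.9,0,0,0,0.01,5.5,0.4,-2.9,0,0,0,0.01,5.5,-0.5,-2.6,0,0,0,0.01,5.5,-0.4,-2.7,0,0,0,0.02])

```text
clock: 41.0
tool_pos: [0.4198, 0.0528, 0.1607]
orientation: [-180.0, -0.0, -1.7]
force: [0.2, -0.7, -2.1]
opening: 0.0633
gripper_force: 30.0
```

>>> move_arm(moves=[5.5,-0.6,-2.6,0,0,0,0.01,5.5,-0.5,-2.6,0,0,0,0.02,5.5,-0.6,-2.6,0,0,0,0.01,5.5,-0.7,-2.6,0,0,0,0.02,5.5,-0.7,-2.6,0,0,0,0.01,5.5,-0.7,-2.6,0,0,0,0.02,5.5,0,0,0,0,0,0])

```text
clock: 41.7
tool_pos: [0.3926, 0.2122, 0.1612]
orientation: [-179.9, -0.1, -6.7]
force: [-0.1, -0.9, -2.5]
opening: 0.0637
gripper_force: 30.0
```

>>> move_arm(moves=[5.5,0,0,2.3,0,0,0,5.5,0,0,2.4,0,0,0,5.5,0,0,2.3,0,0,0,5.5,0,0,0.7,0,0,0,5.5,0,0,0.6,0,0,0,5.5,0,0,0,0,0,0])

```text
clock: 42.3
tool_pos: [0.3936, 0.2103, 0.0786]
orientation: [-179.9, -0.1, -6.8]
force: [-0.7, -0.6, -3.0]
opening: 0.0641
gripper_force: 30.0
```

>>> move_arm(moves=[7.6,0,0,0,0,0,0,7.6,0,0,0,0,0,0,7.6,0,0,0,0,0,0,7.6,0,0,-2,0,0,0,7.6,0,0,-4,0,0,0,7.6,0,0,-4,0,0,0,7.6,0,0,-4,0,0,0])

```text
clock: 43.0
tool_pos: [0.3932, 0.2103, 0.2209]
orientation: [-179.9, -0.2, -6.8]
force: [0.8, 0.3, 0.4]
opening: 0.0757
gripper_force: 0.0
```

>>> move_arm(moves=[7.6,0,-4.5,0,0,0,0,7.6,1,-4.5,0,0,0,0,7.6,0,-4.5,0,0,0,0,7.6,0,-4.5,0,0,0,0,7.6,0,-4.5,0,0,0,0,7.6,0,-4.5,0,0,0,0,7.6,0,0,0,0,0,0])

```text
clock: 43.7
tool_pos: [0.4355, 0.4819, 0.218]
orientation: [-179.9, -0.1, -6.7]
force: [-0.3, -1.5, -0.5]
opening: 0.0763
gripper_force: 0.0
```

```bash
python3 - <<'E'
from h import *
im,d=snap('top','top7.png'); P=cloud('top',d)
print('onscale',boxat(P,.3,.5,.1,.32,.087,.105));print('M',boxat(P,.40,.512,-.122,-.025));print('S',boxat(P,.40,.506,-.025,.075))
s=load('side') if 0 else snap('side','side7.png')
Q=cloud('side',s[1]); print('scoop',boxat(Q,.4,.62,.35,.53,.024,.045))
c=np.hstack([cv2.resize(im[160:340,170:410],(533,400),interpolation=cv2.INTER_CUBIC),cv2.resize(s[0][300:430,230:317],(267,400),interpolation=cv2.INTER_CUBIC)])
cv2.imwrite('pics/c11.png',cv2.cvtColor(c,cv2.COLOR_RGB2BGR))
E
```

```text
onscale (138, array([414.9, 209.1]), array([ 65. , 110.1]), 83.4)
M (65, array([464.6, -73.2]), array([89.2, 63.3]), 1.5)
S (59, array([462.1,  24.4]), array([90.6, 63.4]), 3.4)
scoop (91, array([534.8, 443.8]), array([124.3,  69.5]), 19.7)
```

View pics/c11.png

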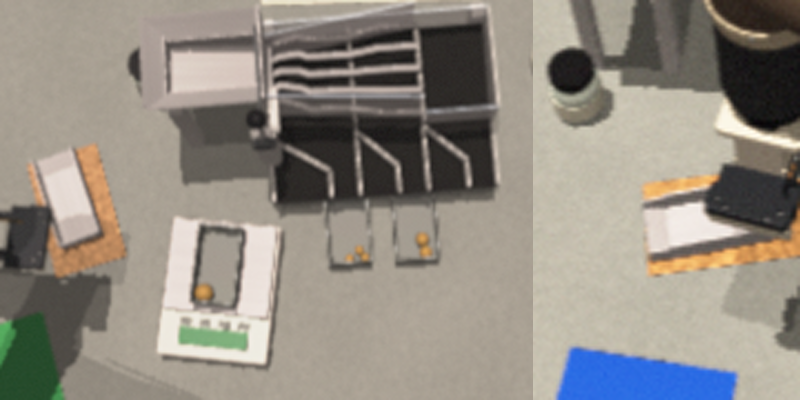

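```bash
python3 -c "
from h import *
print(ctrl.close_job())"
```

```text
the job is handed in; nothing more can be done
None
```

The job is handed in at about 44 s of the 210 s. The last pictures show the single large ball in its box, centred on the scale platform to within a few millimetres. The three small and two medium balls are in their boxes under their outlets, the lever has sprung back, and the empty scoop is flat on its mat. No verdict came back from the judging.

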